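Clamp a block in the sloping drilling jig

TASK

Get the drilled aluminium block ready for its next angled hole: lay it flat on the sloping seat of the drilling jig, lengthwise up the slope and snug against both lower pins and the side pin. Then swing the clamp arm over it as far as its stop, and screw the black knob down clockwise, regripping as often as needed, until its shoulder sits on the arm. Leave the other things on the bench where they are.

Things in the scene. Friction and masses are not known exactly. Their poses are not given: they have to be found in the camera images.
- block_center (a point): The loose work: a bright aluminium block with drilled holes, 38 (its x) x 62 (its y) x 28 mm (its z, upward), 0.26 kg. This point is its centre, half-way up; it starts lying flat on the bench. Either end may go up the slope.
- nest (a point): Where the block's centre belongs, 14 mm above the jig's seat: there the block (62 mm along x, 38 mm along y) touches all three pins. Axes: x up the slope, away from the robot and to its right; y along the seat to the left (looking up the slope); z square to the seat, 30 degrees from vertical. Pins (steel, 8 mm thick, 14 mm high): two below the block at x = -35, y = +11 and -11 mm, one on its left at x = -20, y = +23 mm.
- jig: The fixed drilling jig: dark steel foot plate 172 x 160 x 12 mm, dark cheeks, grey seat plate facing the robot and its left. Its turn about the vertical is the nest's. Origin on the bench under the middle of the nest (the seat's surface is 56 mm above it). Seat plate in the nest's axes: x = -52 to +106 mm, y = -58 to +58 mm. The arm's pivot stands at x = +80, y = 0 mm.
- clamp_arm (a joint): Blue swing arm, hinged at the pivot about the seat's z (rad). 0 = closed on its stop, pointing down the slope, knob axis over the nest; grows as it swings out to the right (anticlockwise from above). Friction 0.12 N m, stays where left. 80 mm from pivot to knob axis, 26 mm wide (34 mm round end), 44 to 56 mm above the seat; nut on the pivot up to 63 mm.
- clamp_knob (a joint): Angle still to be turned on the black knob (rad): 0 = screwed home, its steel shoulder on the arm. Turning clockwise from above (about -z of the seat, relative to the arm) lowers it; right-hand two-start thread, 8 mm down a turn. Takes about 0.05 N m and stays where it is left.
- knob_center (a point): Centre of the black fluted knob, on its axis half-way up: round, 45 mm diameter, 23 mm high, axis square to the seat (30 degrees from vertical). It stands 71.5 mm above the seat when home and rises 8 mm a turn. Under the knob is a 4 mm shoulder of 24 mm diameter. The axes of this point turn with the arm.
- clamp_foot: Dark rubber-faced spring foot, 20 mm diameter, under the knob. It starts clear above the height of the block; with the block seated and the knob home the block pushes it in 3.5 mm, which presses the block with about 10 N.
- grease_tin: Bystander: flat red round tin, 65 mm diameter, 23 mm high; origin under its centre.
- screwdriver: Bystander: red and black screwdriver lying flat, 198 mm long (its y), 28 mm thick; origin under its middle.
- spring_clamp: Bystander: orange spring clamp lying flat, 58 x 100 x 19 mm; origin under its middle.
- bottle: Bystander: small white bottle with a dark blue cap, 40 x 40 x 92 mm, standing; origin under its centre.
Things that resemble listed ones, but are neither listed nor needed, are in the scene too. Leave any red look-alike of the part that bears block_center alone.

How it is judged (in metres and radians):
On the way, in this order (a step that is already met when the one before it is completed fails the run):
1. the block lies flat on the seat, lengthwise up the slope, against its pins, with the arm still swung out (x of block_center in the frame of nest between -0.0025 and 0.003 m and y of block_center in the frame of nest between -0.0035 and 0.0025 m and z of block_center in the frame of nest between -0.0025 and 0.0025 m and angle between the y axis of block_center and the x axis of nest, either way round below 0.08 rad and angle between the z axis of block_center and the z axis of nest, either way round below 0.06 rad and value of joint clamp_arm above 0.7 rad), for 0.2 s.
2. the arm is swung over the block to its stop, the block still in place, the knob not yet screwed home (x of block_center in the frame of nest between -0.0025 and 0.003 m and y of block_center in the frame of nest between -0.0035 and 0.0025 m and z of block_center in the frame of nest between -0.0025 and 0.0025 m and angle between the y axis of block_center and the x axis of nest, either way round below 0.08 rad and angle between the z axis of block_center and the z axis of nest, either way round below 0.06 rad and value of joint clamp_arm below 0.07 rad and value of joint clamp_knob above 2 rad), for 0.2 s.
At the end, for the whole second after the job is handed in: The block lies flat on the seat at its pins (centre within 2.5 to 3.5 mm, turned under 4.5 degrees, tipped under 3) and at rest; the arm is within 4 degrees of its stop, the knob within 20 degrees of home, the foot presses with over 4 N (x of block_center in the frame of nest between -0.0025 and 0.003 m and y of block_center in the frame of nest between -0.0035 and 0.0025 m and z of block_center in the frame of nest between -0.0025 and 0.0025 m and angle between the y axis of block_center and the x axis of nest, either way round below 0.08 rad and angle between the z axis of block_center and the z axis of nest, either way round below 0.06 rad and value of joint clamp_arm below 0.07 rad and value of joint clamp_knob below 0.35 rad and contact force between clamp_foot and anything else above 4 N and linear speed of block below 0.01 m/s); the robot touches nothing.
It fails at once if the grease tin is pushed away (over 20 mm) (distance of grease_tin from where it was at the start of the episode above 0.02 m).
It fails at once if the screwdriver is pushed away (over 20 mm) (distance of screwdriver from where it was at the start of the episode above 0.02 m).
It fails at once if the spring clamp is pushed away (over 20 mm) (distance of spring_clamp from where it was at the start of the episode above 0.02 m).
It fails at once if the bottle is pushed away (over 20 mm) (distance of bottle from where it was at the start of the episode above 0.02 m).
It also fails if it takes over 72 s, if anything falls off the work surface, if the arm or the gripper's body presses on something with over 40 N, if the wrist force passes 120 N, or if a joint passes its speed limit or range.

ROBOT

A 6-joint arm with a two-finger parallel gripper is mounted at the origin on a cart in front of the work surface, level with it; the furniture and walls round the work are solid. World frame = base frame: x ahead of the robot, y to its left, z up, the work surface at z = 0. Lengths are in m, angles in degrees, forces in N, time in s.
With the tool pointing down it reaches from about 0.4 to 0.825 m from the base axis. Payload 7 kg.
Tool frame: the origin (TCP) lies between the finger pads; the fingertips stand 22 mm ahead of it and the grasp point (between the pads) lies 3 mm ahead of it; z points along the fingers, y is the direction in which the jaws open and shut (so a half turn about z gives the same grasp; the last joint's range is limited). The gripper opens to 88 mm and grips with 3 to 60 N. Pads are 19 mm wide; open, the fingers measure 130 mm over their backs; the gripper's body (78 mm by 193 mm) begins 47 mm behind the grasp point.
Start: joints at [82.626, 20.546, 0.682, 0, -70.136, -16.507], TCP at [0.273, 0.617, 0.225] pointing down, gripper open.
Joint ranges: [-176.03, 176.03], [-82.01, 121.73], [-58.28, 71.71], [-173.87, 95.51], [-174.79, -0.11], [-173.66, 173.66]. Speed limits (degrees/s): [136.94, 136.94, 172.46, 180, 180, 180].

INTERFACE

Orientations are given as [roll, pitch, yaw] about the fixed x, y, z axes, in that order (R = Rz(yaw) Ry(pitch) Rx(roll)).
In Python, from plant import telemetry, cams, r gives the robot as it stands.
- The arm moves only by the tool carry_out, never from a script. Its argument "commands" is one flat list of numbers, 5 for each row, row after row: the shift along the world's x, y, z as a fraction of full scale, then the turn about the world's z as a fraction of full scale, then the gripper's target within -1 to 1 (shut at 1, half-way at 0, fully open at -1). In form: [x, y, z, turn, claw, x, y, z, turn, claw, ...]. A call has 1 to 8 rows; each row shifts and turns the commanded pose from where the row before left it; what a row does not reach is not made up. Full scale, the value 1, is 0.04 m for a shift and 4 degrees for a turn. A row lasts 1/10 s, in which the tool goes at most 50 mm and 8.59 degrees, less where a joint would pass 70% of its speed; a pose out of reach is approached as far as the arm can. A call with a number of a shift or a turn outside -1 to 1 is refused whole. A call with a gripper value outside its range is refused whole. The fingers move at their own pace and stop on an object; "grip_force" is the grip in N (left out, the last holds). Time passes only in rows, so rows that do not move let the fingers close. It gives the time, the measured TCP pose, the force and the opening at its end, in the units of the state.
- telemetry.get_state(): the state, without advancing time (a new reading comes with each control period).
- cams.capture(name): name is "scene" or "top"; returns a dict with "frame" (420x560x3 uint8, red, green, blue), "camera_matrix" (3x3 intrinsics, pixels), "camera_from_world" (4x4, takes a point from world to camera coordinates). Camera axes: x right, y down, z forward; pixel columns grow to the right and rows downward; lengths in m; the calibration is good to about 2 mm. A picture is of the moment at which its call begins. There is no depth.
- r.close_job(): hands the job in, once; it reports no verdict.
The state is a dict: "time_s": time; "joints": joint angles; "qd": joint speeds; "joint_torque": joint torques, N m; "tcp_pos": TCP position; "eef_rot": TCP orientation; "contact_force": force on the tool from outside, world axes, zero at the start; "moment": the same for the moment, N m; "gripper_width": finger opening in m.
Only numpy, scipy, OpenCV 4.12 (cv2) and the standard library are available. Lean on these libraries where they do the work, as an engineer would, in place of code of your own. Each camera call takes 0.05 s, during which the arm holds its last target. There are 200 camera calls.

## Working session

There is one attempt and no reset: what is moved stays moved. The work goes in short steps, Python scripts to look and compute and a tool call to move; the robot and the scene stay as the last step left them, time stands still between calls to the robot, and variables do not carry over. Pictures are saved under pics/ and viewed, about 8 in all and at most 12, crops included, and the job is handed in when it is done.

Besides the shell and the picture viewer there is one more tool, called after "Emit:" as a command line: name --argument value ..., lists and objects as JSON in quotes. carry_out: Moves the arm, as the interface text tells. Shift numbers are shares of 0.04 m and turn numbers shares of 4 degrees, none past 1 either way. Its arguments: {"type":"object","properties":{"commands":{"type":"array"},"grip_force":{"type":"number"}},"required":["commands"]}

```bash
ls; mkdir -p pics
cat > h.py <<'E'
import numpy as np, cv2
from plant import telemetry, cams, r
def grab(name,fn=None):
    c=cams.capture(name); 
    if fn: cv2.imwrite('pics/'+fn,c['frame'][:,:,::-1])
    return c
def proj(c,P):
    P=np.atleast_2d(P); M=np.array(c['camera_from_world']); q=P@M[:3,:3].T+M[:3,3]
    u=q@np.array(c['camera_matrix']).T; return u[:,:2]/u[:,2:]
def ray(c,uv,z):
    M=np.array(c['camera_from_world']);K=np.array(c['camera_matrix'])
    d=M[:3,:3].T@np.linalg.inv(K)@np.array([uv[0],uv[1],1.]); o=-M[:3,:3].T@M[:3,3]
    return o+d*(z-o[2])/d[2]
def origin(c):
    M=np.array(c['camera_from_world']); return -M[:3,:3].T@M[:3,3]
E
python3 - <<'E'
from h import *
a=grab('scene'); b=grab('top')
import pickle; pickle.dump((a,b),open('first.pkl','wb'))
for n,c in(('scene',a),('top',b)): 
    cv2.imwrite(f'pics/{n}0.png',cv2.resize(c['frame'][:,:,::-1],(800,600),interpolation=cv2.INTER_CUBIC)); print(n,origin(c),c['camera_matrix'][0][0])
print(telemetry.get_state())
E
```

```text
pics
scene [-0.1790985  -0.92500427  0.62306796] 532.1770298964436
top [0.26620149 0.01606969 1.18688957] 386.9337208924518
{'time_s': 0.1, 'joints': array([ 8.26270313e+01,  2.05887145e+01,  6.39952257e-01, -1.72309246e-02,
       -7.01363515e+01, -1.65066429e+01]), 'qd': array([ 0.0401634 , -0.17566941,  0.15252493,  0.00891708, -0.01712293,
        0.04279683]), 'joint_torque': array([-1.55193175e-03, -5.84165168e+01,  2.93751329e+01,  7.01565877e+00,
        1.01446323e-02, -4.79918594e-05]), 'tcp_pos': array([0.27310441, 0.61680937, 0.22400942]), 'eef_rot': array([ 1.79913791e+02, -8.65380169e-03, -2.38854719e+01]), 'contact_force': array([-0.01620132, -0.00975734, -0.3242427 ]), 'moment': array([-0.00032558, -0.04072342,  0.03692925]), 'gripper_width': 0.08784486450264972}
```

View pics/scene0.png

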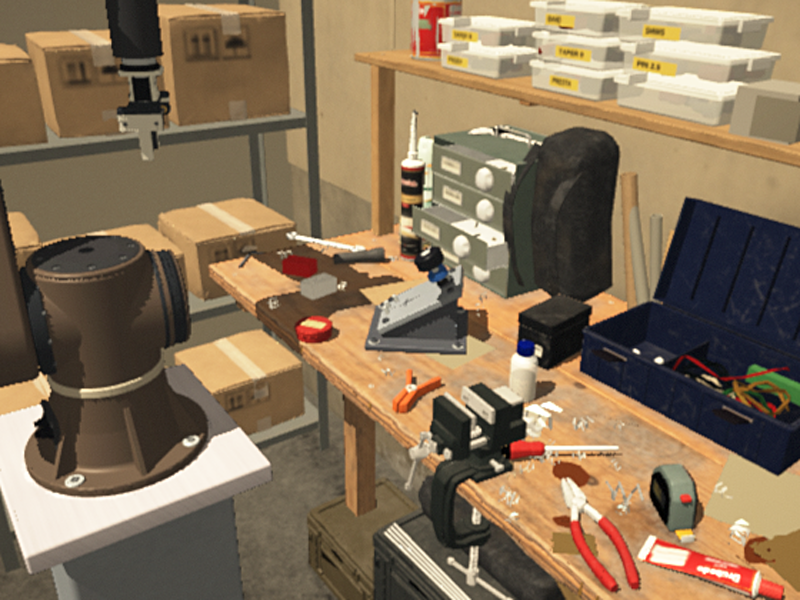

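View pics/top0.png

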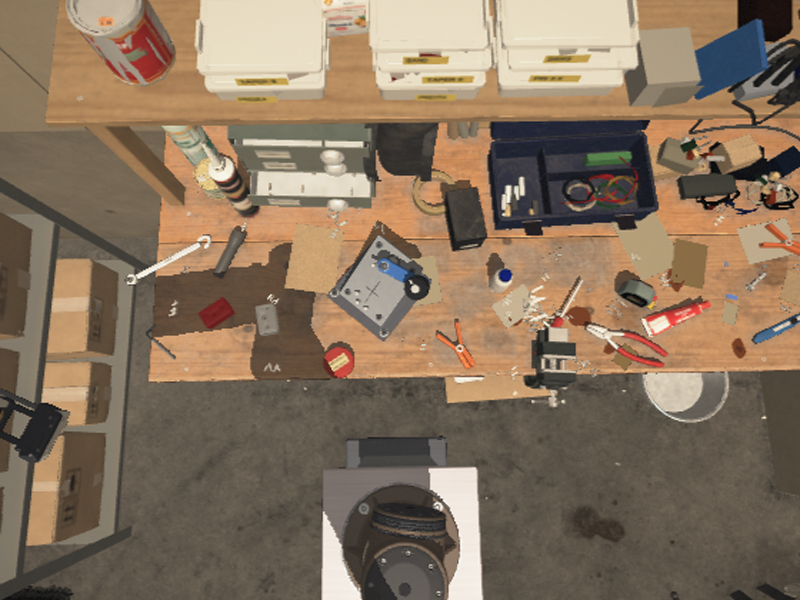

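Run:
```python
from h import *
import pickle; a,b=pickle.load(open('first.pkl','rb'))
def crop(c,x0,y0,w,h,s):
    im=cv2.resize(c['frame'][y0:y0+h,x0:x0+w,::-1],None,fx=s,fy=s,interpolation=cv2.INTER_CUBIC)
    for x in range((x0+9)//10*10,x0+w,10):
        cv2.line(im,(int((x-x0+.5)*s),0),(int((x-x0+.5)*s),5 if x%50 else 14),(0,255,255),1)
        if x%20==0: cv2.putText(im,str(x),(int((x-x0)*s)-8,22),0,.35,(0,255,255),1)
    for y in range((y0+9)//10*10,y0+h,10):
        cv2.line(im,(0,int((y-y0+.5)*s)),(5,int((y-y0+.5)*s)),(0,255,255),1); cv2.putText(im,str(y),(8,int((y-y0+.5)*s)+4),0,.35,(0,255,255),1)
    return im
top=crop(b,165,150,145,90,5.5); cv2.imwrite('pics/ct.png',top)
cv2.imwrite('pics/cs.png',crop(a,180,165,155,90,5.1))
# block contour
c=b['frame']; g=crop(b,130,200,80,60,6)
cv2.imwrite('pics/cb.png',g)
for n,P in (('tophalf',ray(b,(186,224),.028)),('jigcentre',ray(b,(265,200),.05))): print(n,P)
```

```text
tophalf [0.45694748 0.27704179 0.028     ]
jigcentre [0.52257822 0.03702311 0.05      ]
```

View pics/ct.png

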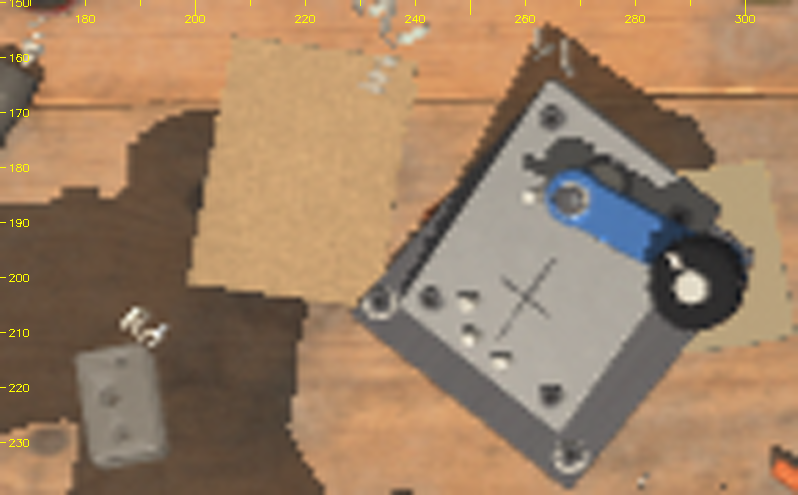

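View pics/cs.png

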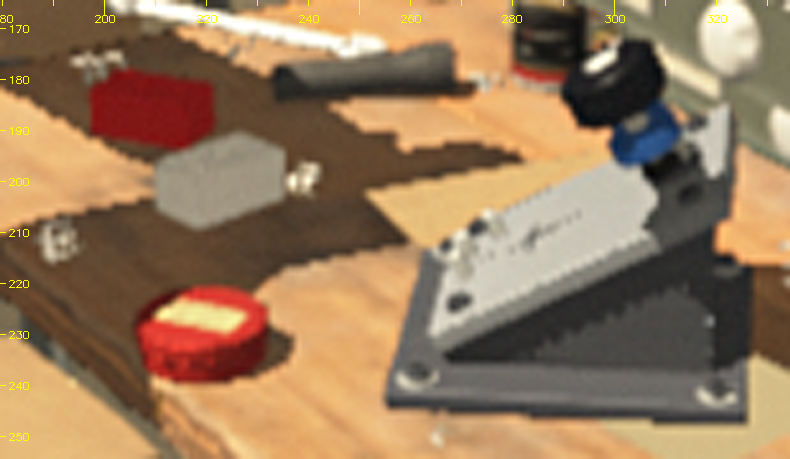

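```bash
cat >> h.py <<'E'
from scipy.optimize import least_squares
from scipy.spatial.transform import Rotation as Ro
def nestT(p):
    x,y,yaw=p; R=(Ro.from_euler('z',yaw)*Ro.from_euler('y',-np.pi/6)).as_matrix()
    # jig origin under nest-seat point at z=.056 ; nest centre 14mm along seat normal
    s=np.array([x,y,.056]); n=R[:,2]
    return R,s
def N(p,q):  # q: seat coords (x,y,height above seat) -> world
    R,s=nestT(p); 
    # "origin on bench under the middle of the nest": nest centre at xy=(x,y); seat 56mm above the origin
    return s+np.atleast_2d(q)@R.T
E
python3 - <<'E'
from h import *
import pickle; a,b=pickle.load(open('first.pkl','rb'))
top=[((0,0,0),(260.5,203)),((106,58,0),(264,164)),((-52,58,0),(236.5,202.5)),((-52,-58,0),(266.5,227.5)),
 ((-35,11,14),(249.3,209.7)),((-35,-11,14),(255.2,214.2)),((-20,23,14),(248.8,203.5)),((80,0,63),(267.5,185.5))]
Q=np.array([t[0] for t in top])/1000.; U=np.array([t[1] for t in top])
f=lambda p:(proj(b,N(p,Q))-U).ravel()
s=least_squares(f,[.5,.04,-.6],loss='soft_l1'); print(s.x,np.degrees(s.x[2])); print(f(s.x).reshape(-1,2).round(2))
# variant: seat point directly above origin is at nest-center's vertical
print('scene',proj(a,N(s.x,Q)).round(1))
# knob: arm angle & height; top view centre of knob (291,201.5), top cap; scene knob centre (299,183)
g=lambda k:np.r_[(proj(b,N(s.x,[.08-.08*np.cos(k[0]),-.08*np.sin(k[0]),k[1]+.0]))-[291,201]).ravel(),(proj(a,N(s.x,[.08-.08*np.cos(k[0]),-.08*np.sin(k[0]),k[1]]))-[300,182]).ravel()]
k=least_squares(g,[1.4,.075]); print(k.x,k.fun, N(s.x,[.08-.08*np.cos(k.x[0]),-.08*np.sin(k.x[0]),k.x[1]]))
# block: top-view quads
for c,pts,z in((b,[(179,213),(192,212.3),(195,232.5),(181.5,234.5)],.026),):
    W=np.array([ray(c,q,z) for q in pts]); print(W.round(4),W.mean(0),np.linalg.norm(np.roll(W,1,0)-W,axis=1))
E
```

```text
[ 0.51368186  0.05137105 -0.70397622] -40.33486618066049
[[-0.31 -0.46]
 [ 0.47 -1.51]
 [-0.06  1.2 ]
 [-0.81  0.05]
 [ 0.14  0.35]
 [-0.12  0.44]
 [ 0.21  0.25]
 [ 0.3  -0.57]]
scene [[286.  210.6]
 [324.6 183.9]
 [270.8 209.3]
 [265.1 229.5]
 [271.7 209.9]
 [270.6 213.7]
 [277.3 205.5]
 [302.2 176. ]]
[1.68264088 0.07720497] [-0.43260405  0.27502697  0.38652277 -0.0489335 ] [[ 0.49150574 -0.03409236  0.16732592]]
[[0.4915 0.2997 0.026 ]
 [0.4931 0.2603 0.026 ]
 [0.4309 0.2497 0.026 ]
 [0.4255 0.2901 0.026 ]] [0.46024423 0.27494545 0.026     ] [0.06677113 0.03946181 0.06311185 0.04077246]
```

```bash
cat >> h.py <<'E'
def crop(c,x0,y0,w,h,s):
    im=cv2.resize(c['frame'][y0:y0+h,x0:x0+w,::-1],None,fx=s,fy=s,interpolation=cv2.INTER_CUBIC)
    for x in range((x0+9)//10*10,x0+w,10):
        X=int((x-x0+.5)*s); cv2.line(im,(X,0),(X,8),(0,255,255),1); cv2.putText(im,str(x),(X-8,18),0,.33,(0,255,255),1)
    for y in range((y0+9)//10*10,y0+h,10):
        Y=int((y-y0+.5)*s); cv2.line(im,(0,Y),(8,Y),(0,255,255),1); cv2.putText(im,str(y),(10,Y+4),0,.33,(0,255,255),1)
    return im
def side(fn,*ims):
    H=max(i.shape[0] for i in ims)
    cv2.imwrite('pics/'+fn,np.hstack([cv2.copyMakeBorder(i,0,H-i.shape[0],0,0,0) for i in ims]))
E
python3 - <<'E'
from h import *
import pickle; a,b=pickle.load(open('first.pkl','rb'))
side('m1.png',crop(a,256,168,72,84,7),crop(a,75,60,50,60,5.8))
E
```

```text
(no output)
```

View pics/m1.png

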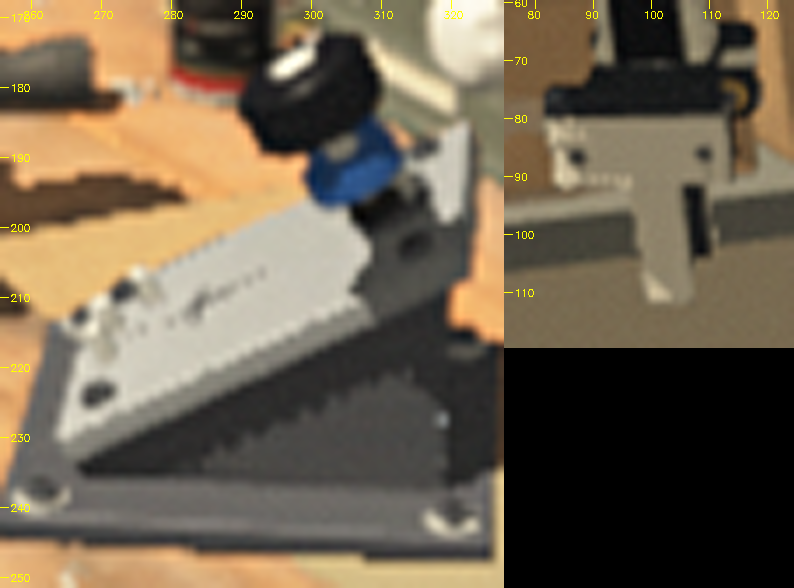

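Run:
```python
from h import *
import pickle; a,b=pickle.load(open('first.pkl','rb'))
top=[((0,0,0),(260.5,203)),((106,58,0),(264,164.5)),((-52,58,0),(236.5,202.5)),((-52,-58,0),(266.5,227.5)),
 ((-35,11,14),(249.3,209.7)),((-35,-11,14),(255.2,214.2)),((-20,23,14),(248.8,203.5)),((80,0,63),(267.5,185.5))]
sc=[((0,0,0),(284,210.8)),((-52,-58,0),(265,230)),((106,58,0),(322.5,185)),((-52,58,0),(263.5,213.3))]
Qt=np.array([t[0] for t in top])/1e3; Ut=np.array([t[1] for t in top]);Qs=np.array([t[0] for t in sc])/1e3; Us=np.array([t[1] for t in sc])
def NN(p,q):
    R=(Ro.from_euler('z',p[3])*Ro.from_euler('y',p[4])).as_matrix(); return p[:3]+q@R.T
f=lambda p:np.r_[(proj(b,NN(p,Qt))-Ut).ravel(),(proj(a,NN(p,Qs))-Us).ravel()]
for fix in (1,0):
    g=(lambda p:f(np.r_[p[:4],-np.pi/6])) if fix else f
    s=least_squares(g,[.5,.04,.056,-.6,-.52],loss='soft_l1'); print(s.x.round(4)); print(g(s.x).reshape(-1,2).round(2).tolist())
for n,c,u in (('corner low-left',a,(263.5,213.3)),('corner ll top',b,(236.5,202.5)),('ul',b,(264,164.5)),('lr',b,(266.5,227.5))):
    print(n,[ray(c,u,z).round(3).tolist() for z in(.03,.109)])
p=s.x
```

```text
[ 0.5127  0.0521  0.0536 -0.6894 -0.52  ]
[[-0.51, 0.05], [-0.29, -1.47], [-0.23, 2.04], [-0.67, 0.43], [0.06, 1.0], [-0.14, 1.01], [0.05, 0.93], [-0.08, -0.1], [1.54, 0.7], [-0.09, 0.58], [1.22, -0.44], [6.51, -3.11]]
[ 0.5127  0.052   0.0535 -0.6913 -0.5274]
[[-0.5, 0.04], [-0.25, -1.46], [-0.19, 1.97], [-0.69, 0.41], [0.06, 0.97], [-0.15, 0.98], [0.06, 0.9], [-0.14, -0.01], [1.56, 0.71], [-0.07, 0.64], [1.21, -0.53], [6.61, -3.05]]
corner low-left [[0.488, 0.115, 0.03], [0.399, -0.024, 0.109]]
corner ll top [[0.521, 0.125, 0.03], [0.503, 0.117, 0.109]]
ul [[0.641, 0.039, 0.03], [0.615, 0.038, 0.109]]
lr [[0.442, 0.034, 0.03], [0.43, 0.033, 0.109]]
```

Run:
```python
from h import *
import pickle; a,b=pickle.load(open('first.pkl','rb'))
print('washer in scene',proj(a,ray(b,(233.7,204),.013)), proj(a,ray(b,(268,232),.013)),'screw ll', proj(a,ray(b,(243,203.5),.04)))
top=[((0,0,0),(260.5,203)),((106,58,0),(264,164.5)),((-52,58,0),(237,202.5)),((-52,-58,0),(266.5,227.5)),
 ((-35,11,14),(249.3,209.7)),((-35,-11,14),(255.2,214.2)),((-20,23,14),(248.8,203.5)),((80,0,63),(267.5,185.5))]
sc=[((0,0,0),(284,210.8)),((-52,-58,0),(265,230)),((106,58,0),(322.5,185))]
Qt=np.array([t[0] for t in top])/1e3; Ut=np.array([t[1] for t in top]);Qs=np.array([t[0] for t in sc])/1e3; Us=np.array([t[1] for t in sc])
def NN(p,q):
    R=(Ro.from_euler('z',p[3])*Ro.from_euler('y',-np.pi/6)).as_matrix(); return p[:3]+q@R.T
f=lambda p:np.r_[(proj(b,NN(p,Qt))-Ut).ravel(),(proj(a,NN(p,Qs))-Us).ravel()]
s=least_squares(f,[.5,.04,.056,-.6],loss='soft_l1'); print(s.x.round(4)); print(f(s.x).reshape(-1,2).round(2).tolist())
# triangulation of crosshair
```

```text
washer in scene [[269.61619995 213.46020954]] [[262.67996598 238.03763047]] screw ll [[274.6880781  208.78753249]]
[ 0.5131  0.0517  0.0545 -0.7006]
[[-0.41, -0.15], [0.23, -1.66], [-0.64, 1.58], [-0.84, 0.31], [0.07, 0.69], [-0.18, 0.76], [0.13, 0.6], [0.14, -0.24], [1.75, 0.37], [-0.12, 0.13], [1.7, -0.61]]
```

```bash
cat >> h.py <<'E'
def blockcorners(x,y,yaw):
    P=np.array([[i,j,k] for i in(-.019,.019) for j in(-.031,.031) for k in(0,.028)])
    return P@Ro.from_euler('z',yaw).as_matrix().T+[x,y,0]
def sil(c,P,s=8):
    m=np.zeros((420*2,560*2),np.uint8); h=cv2.convexHull(((proj(c,P)+.5)*2*16).round().astype(np.int32).reshape(-1,1,2))
    cv2.fillConvexPoly(m,h,255,shift=4); return cv2.resize(m,(560,420),interpolation=cv2.INTER_AREA)/255.
E
python3 - <<'E'
from h import *
import pickle; a,b=pickle.load(open('first.pkl','rb'))
from scipy.optimize import minimize
def mask(c,box):
    hsv=cv2.cvtColor(c['frame'],cv2.COLOR_RGB2HSV).astype(int); m=((hsv[...,1]<70)&(hsv[...,2]>80)).astype(np.uint8)
    z=np.zeros_like(m); x0,y0,x1,y1=box; z[y0:y1,x0:x1]=m[y0:y1,x0:x1]; 
    n,l,st,_=cv2.connectedComponentsWithStats(z); i=1+st[1:,4].argmax(); print(st[i]); return (l==i).astype(float)
mt=mask(b,(172,205,205,242)); ms=mask(a,(203,186,242,214))
for use in ('t','s','ts'):
    cost=lambda p:('t' in use)*abs(sil(b,blockcorners(p[0],p[1],p[2]))-mt).sum()+('s' in use)*abs(sil(a,blockcorners(*p))-ms).sum()
    best=min((minimize(cost,[x0,.272,th],method='Nelder-Mead',options=dict(initial_simplex=[[x0,.272,th],[x0+.008,.272,th],[x0,.28,th],[x0,.272,th+.2]])) for x0 in(.452,.462) for th in(-1.5,-1.35)),key=lambda s:s.fun)
    print(use,best.x,np.degrees(best.x[2])+90,best.fun,mt.sum(),ms.sum())
E
```

```text
[178 206  18  29 338]
[210 191  28  19 354]
t [ 0.46216047  0.27892476 -1.37402237] 11.274317316176933 40.780392156862746 338.0 354.0
s [ 0.45882745  0.2792343  -1.33883313] 13.290512053783942 35.30196078431372 338.0 354.0
ts [ 0.46133452  0.27889023 -1.38856959] 10.440823210809242 84.0470588235294 338.0 354.0
```

Emit:
carry_out --commands '[0.45,-0.85,-0.3,0.86,-1,0.45,-0.85,-0.3,0.86,-1,0.45,-0.85,-0.3,0.86,-1,0.45,-0.85,-0.3,0.86,-1,0.45,-0.85,-0.3,0.86,-1,0.45,-0.85,-0.3,0.86,-1,0.45,-0.85,-0.3,0.86,-1,0.45,-0.85,-0.3,0.86,-1]' --grip_force 20

```text
time_s: 0.9
tcp_pos: [0.4176, 0.3436, 0.1283]
eef_rot: [180.0, 0.0, 3.8]
contact_force: [0.7, 0.4, 0.2]
gripper_width: 0.0876
```

Emit:
carry_out --commands '[0.42,-0.85,-0.2,0.85,-1,0.42,-0.85,-0.2,0.85,-1,0,0,-0.9,0,-1,0,0,-0.7,0,-1,0,0,-0.3,0,-1,0,0,0,0,-1]'

```text
time_s: 1.5
tcp_pos: [0.4501, 0.2762, 0.0353]
eef_rot: [179.9, 0.2, 10.4]
contact_force: [0.6, -1.0, 0.2]
gripper_width: 0.0878
```

Run:
```python
from h import *
a=grab('scene');b=grab('top'); s=telemetry.get_state(); print(s['tcp_pos'],s['eef_rot'],s['contact_force'])
side('m2.png',crop(a,190,140,75,85,5.3),crop(b,150,190,70,70,5.7))
```

```text
[0.45121718 0.27780251 0.03751438] [ 1.79999485e+02 -2.80110356e-02  1.04861798e+01] [-0.71876349 -0.09693399  0.38806475]
```

View pics/m2.png

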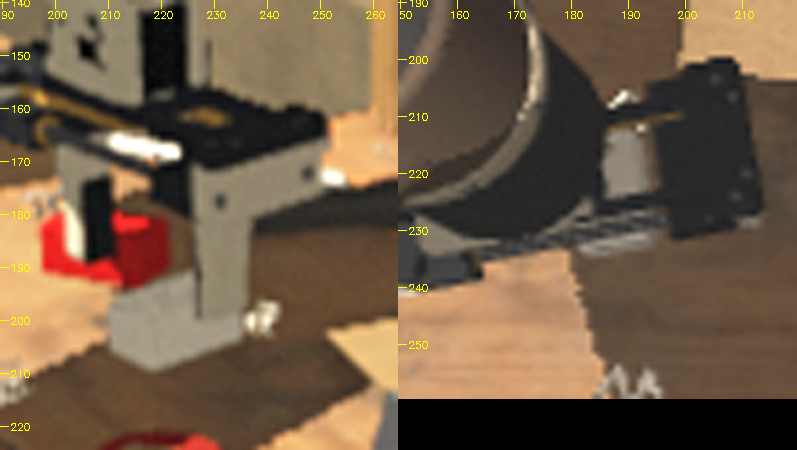

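Run:
```python
from h import *
import pickle; a,b=pickle.load(open('first.pkl','rb'))
t=np.radians(10.5); j=np.array([np.sin(t),-np.cos(t),0]); e=np.array([np.cos(t),np.sin(t),0]); c=np.array([.451,.2778,.0155])
print(proj(a,[c+j*d+e*k for d in(.044,.065) for k in(-.0095,.0095)]).round(1))
print(proj(a,blockcorners(.461,.279,np.radians(-79.5))).round(1))
```

```text
[[228.1 205.7]
 [233.5 203.7]
 [233.1 208. ]
 [238.5 206. ]]
[[210.6 205.1]
 [210.2 195.9]
 [227.9 198.8]
 [227.5 189.8]
 [219.3 209.3]
 [218.9 200. ]
 [236.6 202.8]
 [236.3 193.7]]
```

Emit:
carry_out --commands '[0,0,0,0,1,0,0,0,0,1,0,0,0,0,1,0,0,0,0,1,0,0,0,0,1,0,0,0,0,1]' --grip_force 25

```text
time_s: 2.2
tcp_pos: [0.4509, 0.2772, 0.0369]
eef_rot: [-180.0, -0.0, 10.4]
contact_force: [0.4, -0.3, -0.1]
gripper_width: 0.0451
```

Emit:
carry_out --commands '[0,0,0,0,1,0,0,0,0,1,0,0,0,0,1,0,0,0,0,1,0,0,0.5,0,1,0,0,1,0,1,0,0,1,0,1]'

```text
time_s: 2.9
tcp_pos: [0.4504, 0.2766, 0.1375]
eef_rot: [179.9, 0.1, 10.4]
contact_force: [1.7, 1.0, 0.5]
gripper_width: 0.0004
```

Run:
```python
from h import *
a=grab('scene'); s=telemetry.get_state(); print(s['tcp_pos'],s['eef_rot'],s['contact_force'],s['gripper_width'])
side('m3.png',crop(a,190,120,75,85,6))
t=np.radians(10.5); j=np.array([np.sin(t),-np.cos(t),0]); e=np.array([np.cos(t),np.sin(t),0]); c=s['tcp_pos']-[0,0,.022]
print(proj(a,[c+j*.019+e*k for k in(-.0095,.0095)]).round(1))
cb=s['tcp_pos']+e*.0095
print(proj(a,blockcorners(cb[0],cb[1],np.radians(-79.5))+[0,0,s['tcp_pos'][2]-.0375]).round(1))
```

```text
[0.45352741 0.27921532 0.14488968] [-179.7866837    -0.43038281   10.52845408] [2.20920317 1.47223483 6.70324267] 0.0008966160174129166
[[221.3 165.7]
 [226.8 164. ]]
[[209.1 168.6]
 [208.6 158.8]
 [226.9 163.1]
 [226.5 153.5]
 [218.  172.3]
 [217.6 162.3]
 [235.8 166.6]
 [235.5 156.9]]
```

View pics/m3.png

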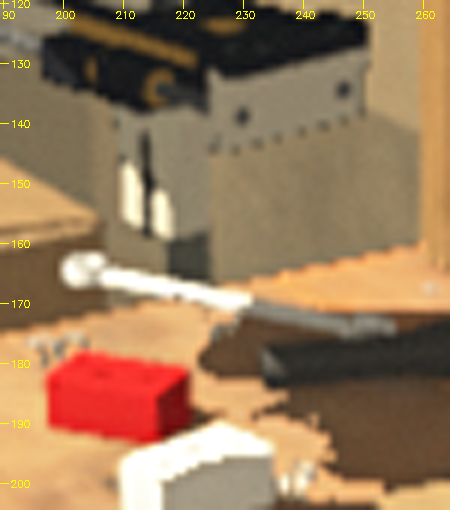

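Run:
```python
from h import *
import pickle; a,b=pickle.load(open('first.pkl','rb'))
def pr(tcp,yaw,w,tag):
    t=np.radians(yaw); j=np.array([np.sin(t),-np.cos(t),0]); e=np.array([np.cos(t),np.sin(t),0])
    for off in (.022,.008,-.010,-.044):
        c=np.array(tcp)-[0,0,off]; print(tag,off,proj(a,[c+j*d+e*k for d in(w,w+.021,-w,-w-.021) for k in(-.0095,.0095)]).round(0).tolist())
pr((.2731,.6168,.2240),-23.9,.044,'start')
pr((.4512,.2778,.0370),10.5,.044,'open')
pr((.4504,.2766,.1375),10.5,.0,'closed')
```

```text
start 0.022 [[103.0, 119.0], [110.0, 119.0], [102.0, 121.0], [109.0, 121.0], [106.0, 111.0], [113.0, 111.0], [107.0, 110.0], [113.0, 109.0]]
start 0.008 [[102.0, 115.0], [109.0, 114.0], [101.0, 117.0], [108.0, 116.0], [106.0, 107.0], [112.0, 107.0], [106.0, 105.0], [113.0, 105.0]]
start -0.01 [[101.0, 108.0], [108.0, 108.0], [100.0, 110.0], [108.0, 110.0], [105.0, 101.0], [111.0, 101.0], [106.0, 99.0], [112.0, 99.0]]
start -0.044 [[100.0, 96.0], [107.0, 96.0], [99.0, 98.0], [106.0, 98.0], [103.0, 89.0], [110.0, 89.0], [104.0, 88.0], [111.0, 88.0]]
open 0.022 [[228.0, 206.0], [234.0, 204.0], [233.0, 208.0], [239.0, 206.0], [208.0, 196.0], [213.0, 194.0], [203.0, 194.0], [209.0, 192.0]]
open 0.008 [[228.0, 201.0], [233.0, 199.0], [233.0, 203.0], [238.0, 201.0], [208.0, 192.0], [213.0, 190.0], [203.0, 190.0], [208.0, 188.0]]
open -0.01 [[228.0, 195.0], [233.0, 193.0], [233.0, 197.0], [238.0, 195.0], [207.0, 186.0], [213.0, 184.0], [203.0, 184.0], [208.0, 182.0]]
open -0.044 [[227.0, 183.0], [233.0, 181.0], [232.0, 185.0], [238.0, 184.0], [207.0, 174.0], [212.0, 173.0], [202.0, 172.0], [208.0, 171.0]]
closed 0.022 [[216.0, 167.0], [222.0, 165.0], [221.0, 169.0], [227.0, 167.0], [216.0, 167.0], [222.0, 165.0], [211.0, 165.0], [217.0, 163.0]]
closed 0.008 [[216.0, 162.0], [222.0, 160.0], [221.0, 164.0], [227.0, 162.0], [216.0, 162.0], [222.0, 160.0], [211.0, 160.0], [217.0, 158.0]]
closed -0.01 [[216.0, 156.0], [221.0, 154.0], [221.0, 158.0], [226.0, 156.0], [216.0, 156.0], [221.0, 154.0], [211.0, 154.0], [216.0, 152.0]]
closed -0.044 [[215.0, 143.0], [221.0, 142.0], [220.0, 145.0], [226.0, 144.0], [215.0, 143.0], [221.0, 142.0], [210.0, 142.0], [216.0, 140.0]]
```

Emit:
carry_out --commands '[0,-0.95,-0.4,0,1,0,-0.95,-0.8,0,1,0,0,-0.9,0,1,0,0,-0.5,0,1,0,0,-0.1,0,1,0,0,0,0,1]'

```text
time_s: 3.55
tcp_pos: [0.4508, 0.2011, 0.0286]
eef_rot: [180.0, 0.1, 10.4]
contact_force: [0.6, 0.0, 0.7]
gripper_width: 0.0005
```

Emit:
carry_out --commands '[0,0,-0.06,0,1,0,0,-0.06,0,1,0,0,-0.06,0,1,0,0,0,0,1]'

```text
time_s: 3.95
tcp_pos: [0.4509, 0.2013, 0.0218]
eef_rot: [-180.0, -0.0, 10.4]
contact_force: [0.0, -0.2, -0.6]
gripper_width: 0.0002
```

Emit:
carry_out --commands '[0,0,-0.06,0,1,0,0,-0.06,0,1,0,0,-0.06,0,1,0,0,0,0,1]'

```text
time_s: 4.35
tcp_pos: [0.4507, 0.201, 0.0141]
eef_rot: [180.0, 0.0, 10.4]
contact_force: [-0.4, -0.2, -0.1]
gripper_width: 0.0006
```

Indeed lower than the stated tip offset, with no contact. I'll continue down carefully.

Emit:
carry_out --commands '[0,0,-0.05,0,1,0,0,-0.05,0,1,0,0,-0.05,0,1,0,0,0,0,1]'

```text
time_s: 4.75
tcp_pos: [0.4507, 0.201, 0.0081]
eef_rot: [180.0, 0.0, 10.4]
contact_force: [-1.0, 0.1, 0.2]
gripper_width: 0.0002
```

Run:
```python
from h import *
a=grab('scene');b=grab('top'); s=telemetry.get_state(); print(s['tcp_pos'],s['contact_force'],s['joints'])
side('m4.png',crop(a,195,125,70,95,5.2),crop(b,165,185,80,75,5.2))
for off in(.022,0): print(proj(a,s['tcp_pos']-[0,0,off]),proj(b,s['tcp_pos']-[0,0,off]))
t=np.radians(10.5); j=np.array([np.sin(t),-np.cos(t),0]);print(proj(b,[s['tcp_pos']+j*d+[0,0,z] for d in(.0965,-.0965) for z in (.044,.075)]))
```

```text
[0.450841   0.20115343 0.00839324] [ 0.32962208  0.74175162 -0.27563906] [ 4.69075629e+01  1.85146639e+01 -3.67819911e+01  1.13366933e-03
 -3.47158206e+01  5.35308788e+01]
[[234.60948317 219.52789398]] [[213.22093347 227.64771335]]
[[234.38954483 212.14529337]] [[212.13091717 226.57581644]]
[[241.90568848 217.9480883 ]
 [241.05358592 216.08205942]
 [177.47716381 230.72800798]
 [174.85498604 229.19530965]]
```

View pics/m4.png

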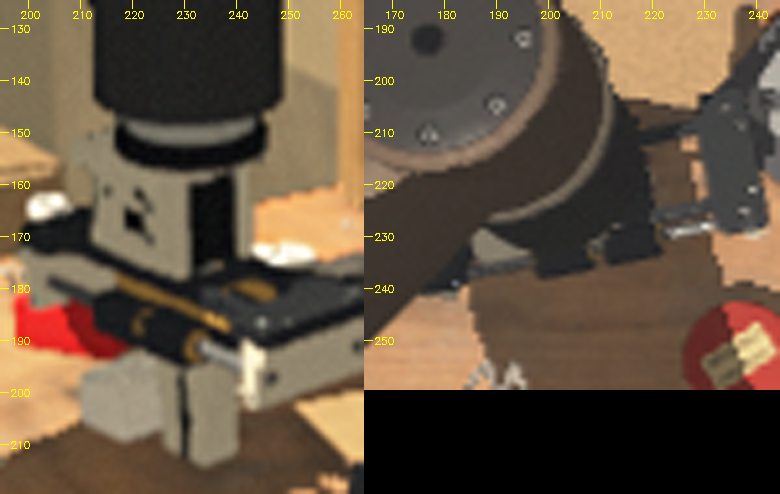

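Emit:
carry_out --commands '[0,0,-0.04,0,1,0,0,-0.04,0,1,0,0,-0.04,0,1,0,0,0,0,1]'

```text
time_s: 5.25
tcp_pos: [0.4507, 0.201, 0.0034]
eef_rot: [180.0, 0.0, 10.4]
contact_force: [-0.2, 0.0, 0.5]
gripper_width: 0.0004
```

Emit:
carry_out --commands '[0,0,-0.04,0,1,0,0,-0.04,0,1,0,0,0,0,1]'

```text
time_s: 5.55
tcp_pos: [0.4508, 0.2011, 0.0002]
eef_rot: [180.0, 0.0, 10.4]
contact_force: [0.7, 0.3, 0.2]
gripper_width: 0.0005
```

Emit:
carry_out --commands '[0,0,-0.04,0,1,0,0,-0.04,0,1,0,0,0,0,1]'

```text
time_s: 5.85
tcp_pos: [0.451, 0.2013, -0.0015]
eef_rot: [180.0, -0.0, 10.5]
contact_force: [-6.5, -0.8, 19.5]
gripper_width: 0.0004
```

Emit:
carry_out --commands '[0,0,0.5,0,-1,0,0,0.75,0,-1,0,0.95,0,0,-1,0,0.95,0,0,-1,0,0,0,0,-1,0,0,0,0,-1,0,0,0,0,-1,0,0,0,0,-1]'

```text
time_s: 6.65
tcp_pos: [0.4507, 0.2762, 0.0471]
eef_rot: [180.0, 0.0, 10.4]
contact_force: [-0.5, -0.1, -0.8]
gripper_width: 0.0587
```

Emit:
carry_out --commands '[0,0,0,0,-1,0,0,0,0,-1,0,0,0,0,-1,0,0,-0.4,0,-1,0,0,-0.3,0,-1,0,0,0,0,-1]'

```text
time_s: 7.25
tcp_pos: [0.4499, 0.276, 0.0176]
eef_rot: [179.9, 0.2, 10.4]
contact_force: [-0.5, -0.5, 0.0]
gripper_width: 0.0878
```

Emit:
carry_out --commands '[0.02,0.03,-0.05,0,1,0,0,0,0,1,0,0,0,0,1,0,0,0,0,1,0,0,0,0,1,0,0,0,0,1,0,0,0,0,1,0,0,0,0,1]' --grip_force 25

```text
time_s: 8.05
tcp_pos: [0.4516, 0.2782, 0.0174]
eef_rot: [180.0, 0.0, 10.4]
contact_force: [-0.2, -2.4, 2.6]
gripper_width: 0.0373
```

Emit:
carry_out --commands '[0,0,0,0,1,0,0,0,0,1,0,0,0.3,0,1,0,0,0.3,0,1,0,0,0,0,1]'

```text
time_s: 8.55
tcp_pos: [0.4527, 0.2796, 0.0434]
eef_rot: [-179.9, -0.2, 10.5]
contact_force: [0.8, 0.5, -2.3]
gripper_width: 0.0374
```

Emit:
carry_out --commands '[0.05,-0.2,0.3,-0.97,1,0.05,-0.4,0.3,-0.97,1,0.05,-0.4,0.3,-0.97,1,0.05,-0.4,0.3,-0.97,1,0.05,-0.4,0,-0.97,1,0.05,-0.4,0,-0.97,1,0.05,-0.4,0,-0.97,1,0.05,-0.4,0,-0.97,1]'

```text
time_s: 9.35
tcp_pos: [0.4676, 0.1579, 0.0895]
eef_rot: [-180.0, -0.0, -20.8]
contact_force: [-0.1, 0.5, -2.9]
gripper_width: 0.0374
```

Emit:
carry_out --commands '[0.05,-0.4,0,-0.97,1,0.05,-0.4,0,-0.97,1,0.05,-0.4,0,-0.97,1,0.05,-0.4,0,-0.97,1,0.05,-0.4,0,-0.97,1,0,0,0,0,1]'

```text
time_s: 9.95
tcp_pos: [0.4773, 0.0771, 0.0893]
eef_rot: [180.0, 0.0, -40.2]
contact_force: [0.6, 0.3, -3.5]
gripper_width: 0.0378
```

Emit:
carry_out --commands '[0.13,-0.12,0.1,0,1,0.13,-0.12,0,0,1,0.13,-0.12,0,0,1,0.13,-0.11,0,0,1,0,0,0,0,1]'

```text
time_s: 10.45
tcp_pos: [0.4986, 0.0591, 0.0929]
eef_rot: [179.9, 0.0, -40.0]
contact_force: [-1.3, 0.4, -2.9]
gripper_width: 0.0377
```

Run:
```python
from h import *
a=grab('scene');b=grab('top'); s=telemetry.get_state(); print(s['tcp_pos'],s['contact_force'])
side('m5.png',crop(a,235,135,90,110,5.4),crop(b,230,150,75,75,4.1))
```

```text
[0.49853867 0.05941834 0.09303932] [-1.2253603   0.84973452 -2.69256241]
```

View pics/m5.png

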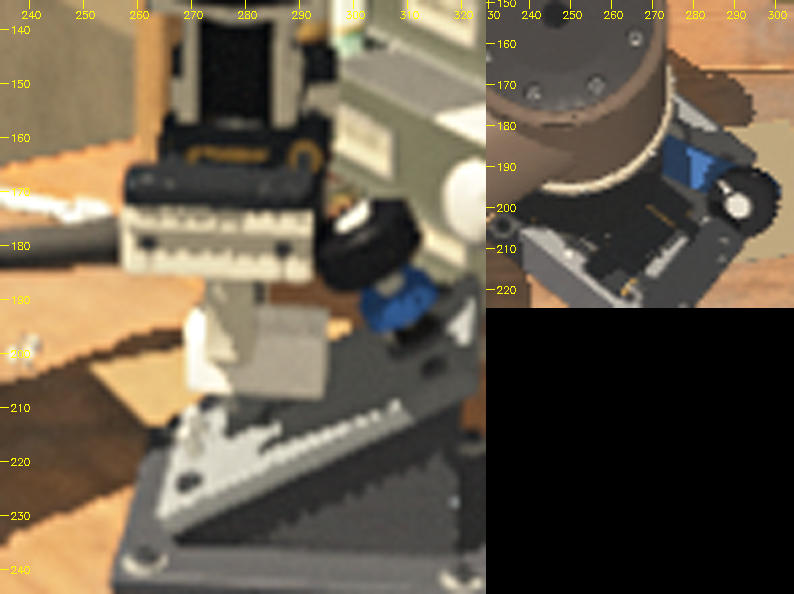

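Emit:
carry_out --commands '[0,0,-0.1,0,1,0,0,-0.1,0,1,0,0,-0.1,0,1,0,0,0,0,1]'

```text
time_s: 10.95
tcp_pos: [0.4976, 0.0604, 0.0809]
eef_rot: [180.0, 0.1, -40.0]
contact_force: [-7.4, 5.1, 3.3]
gripper_width: 0.0376
```

Emit:
carry_out --commands '[0,0,-0.08,0,1,0,0,-0.08,0,1,0,0,0,0,1]'

```text
time_s: 11.25
tcp_pos: [0.4974, 0.0604, 0.0745]
eef_rot: [180.0, 0.1, -40.0]
contact_force: [-6.9, 7.2, 4.0]
gripper_width: 0.0376
```

Emit:
carry_out --commands '[0,0,-0.05,0,1,0,0,-0.05,0,1,0,0,0,0,1]'

```text
time_s: 11.55
tcp_pos: [0.4975, 0.0604, 0.0706]
eef_rot: [180.0, 0.1, -40.0]
contact_force: [-7.7, 5.6, 1.9]
gripper_width: 0.0378
```

Emit:
carry_out --commands '[0,0,-0.05,0,1,0,0,0,0,1]'

```text
time_s: 11.75
tcp_pos: [0.4976, 0.0603, 0.0686]
eef_rot: [180.0, 0.1, -40.0]
contact_force: [-6.0, 5.8, 3.1]
gripper_width: 0.0374
```

Emit:
carry_out --commands '[0,0,-0.05,0,1,0,0,0,0,1]'

```text
time_s: 11.95
tcp_pos: [0.4977, 0.0602, 0.0667]
eef_rot: [180.0, 0.1, -40.0]
contact_force: [-5.4, 4.4, 2.4]
gripper_width: 0.0377
```

Emit:
carry_out --commands '[0,0,-0.05,0,1,0,0,0,0,1]'

```text
time_s: 12.15
tcp_pos: [0.4979, 0.0601, 0.0656]
eef_rot: [180.0, 0.0, -39.9]
contact_force: [-9.4, 4.2, 13.1]
gripper_width: 0.0377
```

Emit:
carry_out --commands '[0,0,-0.04,0,1,0,0,0,0,1]'

```text
time_s: 12.35
tcp_pos: [0.4981, 0.0599, 0.0652]
eef_rot: [-180.0, -0.0, -39.9]
contact_force: [-12.8, 3.1, 24.5]
gripper_width: 0.0376
```

Emit:
carry_out --commands '[-0.04,0.03,0.02,0,1,-0.04,0.03,-0.02,0,1,0,0,0,0,1]'

```text
time_s: 12.65
tcp_pos: [0.4976, 0.061, 0.065]
eef_rot: [-179.9, -0.3, -39.8]
contact_force: [4.9, -12.5, 9.6]
gripper_width: 0.0374
```

Emit:
carry_out --commands '[-0.04,0.03,-0.03,0,1,0,0,0,0,1]'

```text
time_s: 12.85
tcp_pos: [0.4973, 0.0615, 0.0649]
eef_rot: [-179.9, -0.4, -39.8]
contact_force: [7.0, -19.1, 16.8]
gripper_width: 0.0378
```

Emit:
carry_out --commands '[0.03,0.04,0,0,1,0,0,0,0,1]'

```text
time_s: 13.05
tcp_pos: [0.4974, 0.0619, 0.0648]
eef_rot: [179.9, -0.3, -39.8]
contact_force: [5.2, -24.3, 20.9]
gripper_width: 0.0373
```

Emit:
carry_out --commands '[0,0,0,0,-0.4,0,0,0,0,-0.4,0,0,0,0,-0.4,0,0,0,0,-0.4]'

```text
time_s: 13.45
tcp_pos: [0.4949, 0.0652, 0.0619]
eef_rot: [-180.0, 0.0, -40.0]
contact_force: [-0.1, -0.2, 0.3]
gripper_width: 0.0601
```

Run:
```python
from h import *
a=grab('scene');b=grab('top'); s=telemetry.get_state(); print(s['tcp_pos'],s['contact_force'],s['gripper_width'])
side('m6.png',crop(a,240,150,85,95,6),crop(b,230,160,75,65,3.7))
```

```text
[0.49483218 0.06510938 0.06187708] [ 0.3102839  -0.06832964 -1.09109914] 0.061282767393802215
```

View pics/m6.png

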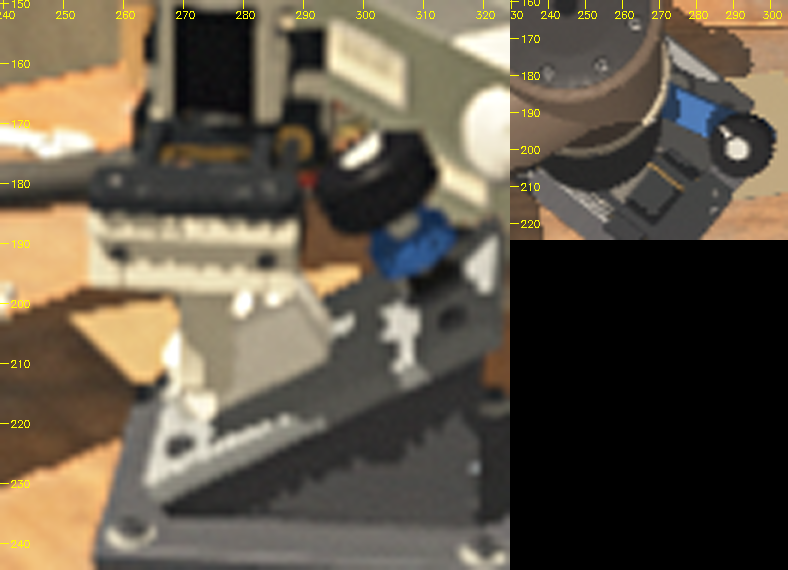

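Emit:
carry_out --commands '[0,0,0.5,0,-0.4,0,0,1,0,-0.4,0,0,1,0,-0.4,0,0,1,0,-0.4,0,0,0.35,1,-0.5,0,0,0,1,-0.5,0,0,0,1,-0.5,0,0,0,1,-0.5]'

```text
time_s: 14.35
tcp_pos: [0.4948, 0.065, 0.2161]
eef_rot: [-180.0, -0.0, -23.8]
contact_force: [-0.4, 0.0, -1.0]
gripper_width: 0.0658
```

Run:
```python
from h import *
import pickle
from scipy.optimize import minimize
a=grab('scene'); b=grab('top'); s=telemetry.get_state(); print(s['tcp_pos'],s['contact_force'])
pickle.dump((a,b),open('placed.pkl','wb'))
R=(Ro.from_euler('z',np.radians(-40.2))*Ro.from_euler('y',-np.pi/6)).as_matrix(); f0=np.array([.513,.0515,.056])
P=np.array([[i,j,k] for i in(-.031,.031) for j in(-.019,.019) for k in(0,.028)])
im=crop(a,250,180,75,60,7); 
def draw(im,uv,x0,y0,s,col):
    for i in range(8):
        for k in (1,2,4):
            j=i^k
            if j>i: cv2.line(im,*[tuple(int((v-o+.5)*s) for v,o in zip(uv[q],(x0,y0))) for q in(i,j)],col,1)
draw(im,proj(a,P@R.T+f0),250,180,7,(0,255,0))
cv2.imwrite('pics/m7.png',im)
```

```text
[0.4947825  0.06496496 0.21597917] [0.40520284 0.71170586 0.62997579]
```

View pics/m7.png

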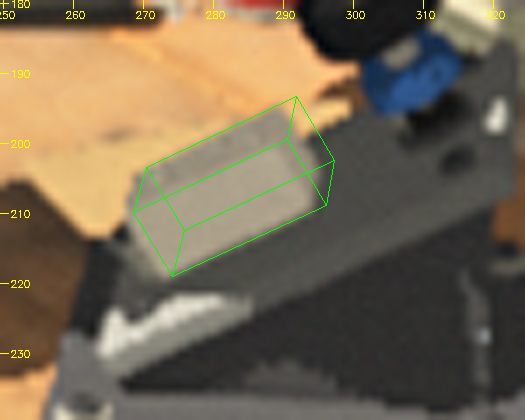

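Emit:
carry_out --commands '[0,-0.3,0,1,-0.5,0,-0.3,0,1,-0.5,-0.1,-0.3,0,1,-0.5,0,-0.3,0,1,-0.5,0,-0.3,0,1,-0.5,0,-0.3,0,1,-0.5,0,-0.3,0,1,-0.5,0,-0.3,0,1,-0.5]'

```text
time_s: 15.25
tcp_pos: [0.4908, -0.0316, 0.2159]
eef_rot: [180.0, 0.0, 8.0]
contact_force: [-0.1, 0.3, 0.1]
gripper_width: 0.0658
```

Emit:
carry_out --commands '[0,0,0,1,-0.5,0,0,0,1,-0.5,0,0,0,1,-0.5,0,0,0,1,-0.5,0,0,0,1,-0.5,0,0,0,1,-0.5,0,0,0,1,-0.5,0,0,0,1,-0.5]'

```text
time_s: 16.05
tcp_pos: [0.4908, -0.0311, 0.2159]
eef_rot: [-180.0, 0.0, 40.0]
contact_force: [-0.7, 0.2, -0.3]
gripper_width: 0.0658
```

Emit:
carry_out --commands '[0,-0.05,-0.4,1,-0.5,0,0,-0.5,1,-0.5,0,0,-0.3,1,-0.5,0,0,-0.2,0,-0.5,0,0,0,0,-0.5]'

```text
time_s: 16.55
tcp_pos: [0.4905, -0.0332, 0.1593]
eef_rot: [-180.0, 0.1, 51.8]
contact_force: [0.6, -0.6, -0.3]
gripper_width: 0.0655
```

Run:
```python
from h import *
s=telemetry.get_state(); print(s['tcp_pos'],s['contact_force'],s['eef_rot'][2])
p=(.513,.0515,np.radians(-40.2))
th=np.linspace(1.68,0,24); W=N(p,np.c_[.08-.08*np.cos(th),-.08*np.sin(th),0*th+.077])
print(W[[0,8,16,23]].round(4)); print((np.diff(W,axis=0)/.04).round(2).tolist())
```

```text
[ 0.49045143 -0.0332419   0.15932558] [ 0.55014461 -0.63845888 -0.25107265] 51.817805537345066
[[ 0.4909 -0.034   0.167 ]
 [ 0.4664 -0.0022  0.1444]
 [ 0.4651  0.0407  0.1278]
 [ 0.4836  0.0764  0.1227]]
[[-0.1, 0.07, -0.07], [-0.1, 0.08, -0.07], [-0.09, 0.09, -0.07], [-0.08, 0.1, -0.07], [-0.07, 0.1, -0.07], [-0.07, 0.11, -0.07], [-0.06, 0.12, -0.07], [-0.05, 0.12, -0.07], [-0.04, 0.13, -0.06], [-0.03, 0.13, -0.06], [-0.02, 0.13, -0.06], [-0.01, 0.14, -0.05], [0.0, 0.14, -0.05], [0.01, 0.14, -0.05], [0.02, 0.14, -0.04], [0.03, 0.14, -0.04], [0.04, 0.14, -0.03], [0.05, 0.13, -0.03], [0.06, 0.13, -0.02], [0.07, 0.13, -0.02], [0.08, 0.12, -0.01], [0.08, 0.12, -0.01], [0.09, 0.11, -0.0]]
```

Emit:
carry_out --commands '[-0.1,0.07,-0.07,-1,-0.5,-0.1,0.08,-0.07,-1,-0.5,-0.09,0.09,-0.07,-1,-0.5,-0.08,0.1,-0.07,-1,-0.5,-0.07,0.1,-0.07,-1,-0.5,-0.07,0.11,-0.07,-1,-0.5,-0.06,0.12,-0.07,-1,-0.5,-0.05,0.12,-0.07,-1,-0.5]'

```text
time_s: 17.35
tcp_pos: [0.4663, -0.0014, 0.138]
eef_rot: [180.0, -0.0, 19.7]
contact_force: [0.4, -0.8, -0.3]
gripper_width: 0.0658
```

Emit:
carry_out --commands '[-0.04,0.13,-0.06,-1,-0.5,-0.03,0.13,-0.06,-1,-0.5,-0.02,0.13,-0.06,-1,-0.5,-0.01,0.14,-0.05,-1,-0.5,0,0.14,-0.05,-1,-0.5,0.01,0.14,-0.05,-1,-0.5,0.02,0.14,-0.04,-1,-0.5,0.03,0.14,-0.04,-1,-0.5]'

```text
time_s: 18.15
tcp_pos: [0.4646, 0.0422, 0.1215]
eef_rot: [180.0, -0.0, -12.3]
contact_force: [-0.3, -0.5, 0.3]
gripper_width: 0.0655
```

Emit:
carry_out --commands '[0.04,0.14,-0.03,-1,-0.5,0.05,0.13,-0.03,-1,-0.5,0.06,0.13,-0.02,-1,-0.5,0.07,0.13,-0.02,-1,-0.5,0.08,0.12,-0.01,-1,-0.5,0.08,0.12,-0.01,-1,-0.5,0.09,0.11,0,-1,-0.5,0,0,0,0,-0.5]'

```text
time_s: 18.95
tcp_pos: [0.4837, 0.0776, 0.1166]
eef_rot: [-180.0, -0.0, -40.2]
contact_force: [-0.6, -0.2, 0.4]
gripper_width: 0.0662
```

```bash
cat > look.py <<'E'
from h import *
import sys
a=grab('scene'); b=grab('top'); s=telemetry.get_state(); print(s['time_s'],s['tcp_pos'],s['contact_force'],s['eef_rot'][2],s['joints'][5])
# dark-knob / blue-arm centroids
for n,c in(('scene',a),('top',b)):
    hsv=cv2.cvtColor(c['frame'],cv2.COLOR_RGB2HSV).astype(int); m=(abs(hsv[...,0]-108)<12)&(hsv[...,1]>110)&(hsv[...,2]>60)
    y,x=np.nonzero(m); k=(x>225)&(x<325)&(y>140)&(y<240); print(n,'blue n',k.sum(),x[k].mean().round(1),y[k].mean().round(1),x[k].min(),x[k].max(),y[k].min(),y[k].max())
p=(.513,.0515,np.radians(-40.2))
for th in(0,1.68):print(th,[proj(c,N(p,[[.08-r_*np.cos(th)/1e3,-r_*np.sin(th)/1e3,.056] for r_ in(0,80)])).round(0).tolist() for c in(a,b)])
E
python3 look.py
```

```text
19.05 [0.48356443 0.07738327 0.1167161 ] [-0.33875241 -1.01255662  0.53627855] -39.956920886216444 17.88929569282007
scene blue n 234 287.6 189.1 268 307 177 200
top blue n 69 268.5 190.8 261 274 181 207
0 [[[303.0, 178.0], [275.0, 192.0]], [[269.0, 185.0], [253.0, 207.0]]]
1.68 [[[303.0, 178.0], [305.0, 190.0]], [[269.0, 185.0], [293.0, 200.0]]]
```

Emit:
carry_out --commands '[0.05,0.06,0,0,-0.5,0.05,0.06,0,0,-0.5,0.05,0.06,0,0,-0.5,0,0,0,0,-0.5]'

```text
time_s: 19.45
tcp_pos: [0.4885, 0.0839, 0.1161]
eef_rot: [179.9, 0.0, -40.0]
contact_force: [-4.3, -2.1, 2.1]
gripper_width: 0.0659
```

Emit:
carry_out --commands '[0.03,0.04,0,0,-0.5,0.03,0.04,0,0,-0.5,0,0,0,0,-0.5]'

```text
time_s: 19.75
tcp_pos: [0.4883, 0.085, 0.1154]
eef_rot: [179.5, 0.1, -40.0]
contact_force: [-9.1, -8.0, 5.3]
gripper_width: 0.066
```

Emit:
carry_out --commands '[-0.1,-0.13,-0.08,0,-0.3,-0.09,-0.13,0,1,-0.3,0,0,0,1,-0.3,0,0,0,1,-0.3,0,0,0,1,-0.3,0,0,0,1,-0.3,0,0,0,1,-0.3,0,0,0,1,-0.3]' --grip_force 12

```text
time_s: 20.55
tcp_pos: [0.4853, 0.0779, 0.1137]
eef_rot: [-179.9, -0.1, -11.8]
contact_force: [1.2, 0.4, -0.2]
gripper_width: 0.0572
```

```bash
python3 look.py
```

```text
20.65 [0.48511545 0.07778835 0.11368554] [-0.00293707 -0.3532757   0.15764937] -11.916219405956122 45.97200413253951
scene blue n 200 289.2 188.0 269 307 177 199
top blue n 30 270.7 185.1 266 274 181 190
0 [[[303.0, 178.0], [275.0, 192.0]], [[269.0, 185.0], [253.0, 207.0]]]
1.68 [[[303.0, 178.0], [305.0, 190.0]], [[269.0, 185.0], [293.0, 200.0]]]
```

Emit:
carry_out --commands '[0,0,0,1,-0.3,0,0,0,0.8,-0.3,0,0,0,0,1,0,0,0,0,1,0,0,0,0,1,0,0,0,0,1]'

```text
time_s: 21.25
tcp_pos: [0.4843, 0.0764, 0.1134]
eef_rot: [179.9, -0.0, -4.9]
contact_force: [1.1, -5.0, 0.2]
gripper_width: 0.0463
```

Emit:
carry_out --commands '[0,0,-0.002,-1,1,0,0,-0.002,-1,1,0,0,-0.002,-1,1,0,0,-0.002,-1,1,0,0,-0.002,-1,1,0,0,-0.002,-1,1,0,0,-0.002,-1,1,0,0,-0.002,-1,1]'

```text
time_s: 22.05
tcp_pos: [0.4832, 0.0753, 0.1121]
eef_rot: [179.8, -0.0, -37.1]
contact_force: [1.7, -9.6, -2.0]
gripper_width: 0.0443
```

```bash
python3 -c "
from h import *
s=telemetry.get_state(); print(s['contact_force'],s['moment'],s['eef_rot'],s['tcp_pos'])"
```

```text
[ 1.70643062 -9.57160046 -1.99384104] [-3.26230774 -0.48031451  0.21775958] [ 1.79794849e+02 -7.61968018e-03 -3.71066774e+01] [0.48322194 0.07527775 0.11214504]
```

Emit:
carry_out --commands '[0,0,-0.002,-1,1,0,0,-0.002,-1,1,0,0,-0.002,-1,1,0,0,-0.002,-1,1,0,0,-0.002,-1,1,0,0,-0.002,-1,1,0,0,-0.002,-1,1,0,0,-0.002,-1,1]'

```text
time_s: 22.85
tcp_pos: [0.4822, 0.0753, 0.1111]
eef_rot: [179.7, -0.1, -69.1]
contact_force: [-3.0, -6.4, -0.9]
gripper_width: 0.0461
```

Emit:
carry_out --commands '[0,0,0,0,-0.3,0,0,0,0,-0.3,0,0,0,1,-0.3,0,0,0,1,-0.3,0,0,0,1,-0.3,0,0,0,1,-0.3,0,0,0,1,-0.3,0,0,0,1,-0.3]'

```text
time_s: 23.65
tcp_pos: [0.4848, 0.0778, 0.1123]
eef_rot: [-179.9, -0.0, -44.7]
contact_force: [-0.6, 0.4, -0.5]
gripper_width: 0.0571
```

Emit:
carry_out --commands '[0,0,0,1,-0.3,0,0,0,1,-0.3,0,0,0,1,-0.3,0,0,0,1,-0.3,0,0,0,1,-0.3,0,0,0,1,-0.3,0,0,0,1,-0.3,0,0,0,1,-0.3]'

```text
time_s: 24.45
tcp_pos: [0.4847, 0.0778, 0.1123]
eef_rot: [-179.9, -0.1, -12.7]
contact_force: [0.5, 0.2, 0.1]
gripper_width: 0.0566
```

Emit:
carry_out --commands '[0,0,0,1,-0.3,0,0,0,1,-0.3,0,0,0,1,1,0,0,0,0,1,0,0,0,0,1,0,0,0,0,1]'

```text
time_s: 25.05
tcp_pos: [0.4845, 0.0765, 0.1123]
eef_rot: [179.9, -0.0, -0.9]
contact_force: [2.0, -7.2, -0.2]
gripper_width: 0.0466
```

Emit:
carry_out --commands '[0,0,-0.002,-1,1,0,0,-0.002,-1,1,0,0,-0.002,-1,1,0,0,-0.002,-1,1,0,0,-0.002,-1,1,0,0,-0.002,-1,1,0,0,-0.002,-1,1,0,0,-0.002,-1,1]'

```text
time_s: 25.85
tcp_pos: [0.4833, 0.0754, 0.1109]
eef_rot: [179.8, 0.0, -33.1]
contact_force: [0.9, -10.4, -2.2]
gripper_width: 0.045
```

Emit:
carry_out --commands '[0,0,-0.002,-1,1,0,0,-0.002,-1,1,0,0,-0.002,-1,1,0,0,-0.002,-1,1,0,0,-0.002,-1,1,0,0,-0.002,-1,1,0,0,-0.002,-1,1,0,0,-0.002,-1,1]'

```text
time_s: 26.65
tcp_pos: [0.4824, 0.0756, 0.1099]
eef_rot: [179.8, -0.0, -65.1]
contact_force: [-2.9, -6.2, -1.1]
gripper_width: 0.0459
```

Emit:
carry_out --commands '[0,0,0,-1,1,0,0,0,-1,1,0,0,0,-1,1]'

```text
time_s: 26.95
tcp_pos: [0.4823, 0.0759, 0.1099]
eef_rot: [179.8, -0.1, -77.1]
contact_force: [-4.1, -4.3, -0.9]
gripper_width: 0.0464
```

```bash
python3 -c "
from h import *
s=telemetry.get_state(); print(s['contact_force'],s['moment'],s['eef_rot'],s['tcp_pos'],s['joints'][5])"
```

```text
[-4.08025915 -4.2853423  -0.92730626] [-1.53114818  0.99214642  0.24775958] [ 1.79777824e+02 -7.21785376e-02 -7.71292694e+01] [0.48230091 0.07588059 0.10988209] -19.193780534044198
```

Emit:
carry_out --commands '[0,0,0,0,-0.3,0,0,0,0,-0.3,0,0,0,1,-0.3,0,0,0,1,-0.3,0,0,0,1,-0.3,0,0,0,1,-0.3,0,0,0,1,-0.3,0,0,0,1,-0.3]'

```text
time_s: 27.75
tcp_pos: [0.485, 0.0779, 0.1112]
eef_rot: [-179.9, -0.0, -52.7]
contact_force: [0.2, -0.6, -0.8]
gripper_width: 0.0572
```

Emit:
carry_out --commands '[0,0,0,1,-0.3,0,0,0,1,-0.3,0,0,0,1,-0.3,0,0,0,1,-0.3,0,0,0,1,-0.3,0,0,0,1,-0.3,0,0,0,1,-0.3,0,0,0,1,-0.3]'

```text
time_s: 28.55
tcp_pos: [0.4849, 0.0779, 0.1112]
eef_rot: [-179.9, -0.1, -20.7]
contact_force: [0.5, -0.2, 0.1]
gripper_width: 0.057
```

Emit:
carry_out --commands '[0,0,0,1,-0.3,0,0,0,1,-0.3,0,0,0,1,-0.3,0,0,0,1,-0.3,0,0,0,1,1,0,0,0,0,1,0,0,0,0,1,0,0,0,0,1]'

```text
time_s: 29.35
tcp_pos: [0.4843, 0.0761, 0.111]
eef_rot: [179.9, -0.0, -0.9]
contact_force: [1.6, -8.3, 1.9]
gripper_width: 0.0462
```

Emit:
carry_out --commands '[0,0,-0.002,-1,1,0,0,-0.002,-1,1,0,0,-0.002,-1,1,0,0,-0.002,-1,1,0,0,-0.002,-1,1,0,0,-0.002,-1,1,0,0,-0.002,-1,1,0,0,-0.002,-1,1]'

```text
time_s: 30.15
tcp_pos: [0.4834, 0.0753, 0.1096]
eef_rot: [179.8, 0.0, -33.1]
contact_force: [0.0, -10.2, -2.5]
gripper_width: 0.0448
```

Emit:
carry_out --commands '[0,0,-0.002,-1,1,0,0,-0.002,-1,1,0,0,-0.002,-1,1,0,0,-0.002,-1,1,0,0,-0.002,-1,1,0,0,-0.002,-1,1,0,0,-0.002,-1,1,0,0,-0.002,-1,1]'

```text
time_s: 30.95
tcp_pos: [0.4827, 0.0758, 0.1088]
eef_rot: [179.8, -0.0, -65.1]
contact_force: [-2.8, -7.0, -1.7]
gripper_width: 0.046
```

```bash
python3 -c "
from h import *
s=telemetry.get_state(); print(s['contact_force'],s['moment'],s['eef_rot'],s['tcp_pos'],s['joints'][5])"
```

```text
[-2.81622379 -7.02672881 -1.74795371] [-2.26479649  0.67471214  0.28839712] [ 1.79799802e+02 -4.75486557e-02 -6.50974104e+01] [0.48269289 0.07575842 0.10879035] -7.168449455560919
```

Emit:
carry_out --commands '[0,0,0,-1,1,0,0,0,-1,1,0,0,0,-1,1]'

```text
time_s: 31.25
tcp_pos: [0.4827, 0.0761, 0.1088]
eef_rot: [179.8, -0.1, -77.1]
contact_force: [-3.4, -5.1, -1.5]
gripper_width: 0.0466
```

Emit:
carry_out --commands '[0,0,0,0,-0.3,0,0,0,0,-0.3,0,0,0,1,-0.3,0,0,0,1,-0.3,0,0,0,1,-0.3,0,0,0,1,-0.3,0,0,0,1,-0.3,0,0,0,1,-0.3]'

```text
time_s: 32.05
tcp_pos: [0.485, 0.078, 0.1099]
eef_rot: [-179.9, -0.0, -52.6]
contact_force: [0.5, 0.1, -0.2]
gripper_width: 0.0568
```

Emit:
carry_out --commands '[0,0,0,1,-0.3,0,0,0,1,-0.3,0,0,0,1,-0.3,0,0,0,1,-0.3,0,0,0,1,-0.3,0,0,0,1,-0.3,0,0,0,1,-0.3,0,0,0,1,-0.3]'

```text
time_s: 32.85
tcp_pos: [0.485, 0.0779, 0.1099]
eef_rot: [-179.9, -0.1, -20.6]
contact_force: [-0.1, 0.2, 1.2]
gripper_width: 0.0568
```

Emit:
carry_out --commands '[0,0,0,1,-0.3,0,0,0,1,-0.3,0,0,0,1,-0.3,0,0,0,1,-0.3,0,0,0,1,1,0,0,0,0,1,0,0,0,0,1,0,0,0,0,1]'

```text
time_s: 33.65
tcp_pos: [0.4838, 0.0758, 0.1096]
eef_rot: [179.9, 0.0, -0.8]
contact_force: [-0.3, -9.0, 2.7]
gripper_width: 0.0468
```

Emit:
carry_out --commands '[0,0,-0.002,-1,1,0,0,-0.002,-1,1,0,0,-0.002,-1,1,0,0,-0.002,-1,1,0,0,-0.002,-1,1,0,0,-0.002,-1,1,0,0,-0.002,-1,1,0,0,-0.002,-1,1]'

```text
time_s: 34.45
tcp_pos: [0.4833, 0.0752, 0.1083]
eef_rot: [179.8, 0.0, -33.0]
contact_force: [0.5, -11.5, -3.2]
gripper_width: 0.0448
```

```bash
python3 -c "
from h import *
s=telemetry.get_state(); print(s['contact_force'],s['moment'],s['eef_rot'],s['tcp_pos'],s['joints'][5])"
```

```text
[  0.48674148 -11.50612932  -3.2254503 ] [-4.03178183 -0.47186512  0.21644734] [ 1.79788772e+02  3.64418462e-04 -3.30024450e+01] [0.48332499 0.07522363 0.10831682] 24.913152061033003
```

Emit:
carry_out --commands '[0,0,-0.002,-1,1,0,0,-0.002,-1,1,0,0,-0.002,-1,1,0,0,-0.002,-1,1,0,0,-0.002,-1,1,0,0,-0.002,-1,1,0,0,-0.002,-1,1,0,0,-0.002,-1,1]' --grip_force 25

```text
time_s: 35.25
tcp_pos: [0.4833, 0.0758, 0.1079]
eef_rot: [179.9, -0.1, -65.0]
contact_force: [-1.8, -8.3, -1.0]
gripper_width: 0.0455
```

```bash
python3 -c "
from h import *
import pickle
s=telemetry.get_state(); print(s['contact_force'],s['moment'],s['eef_rot'],s['tcp_pos'],s['joints'][5])
a=grab('scene');b=grab('top');pickle.dump((a,b),open('k1.pkl','wb'))
p=(.513,.0515,np.radians(-40.2))
for z in(.0715,.0765): print(proj(a,N(p,[[0,0,z],[0,-.0225,z-.0115],[0,-.0225,z+.0115]])).round(1).tolist())
c=a['frame'].astype(int); 
for x in(284,287,290): print(x,[tuple(v) for v in c[168:200:1,x]])
"
```

```text
[-1.79536948 -8.32283365 -0.99754959] [-2.8536933  -0.02266856  0.56474557] [ 1.79866489e+02 -7.56814173e-02 -6.49733141e+01] [0.48330707 0.07575075 0.10791367] -7.064682225448045
[[271.6, 187.0], [272.9, 194.5], [268.1, 186.7]]
[[270.6, 185.3], [271.8, 192.8], [267.1, 184.9]]
284 [(np.int64(45), np.int64(41), np.int64(36)), (np.int64(23), np.int64(20), np.int64(19)), (np.int64(27), np.int64(23), np.int64(22)), (np.int64(41), np.int64(32), np.int64(28)), (np.int64(41), np.int64(35), np.int64(31)), (np.int64(20), np.int64(18), np.int64(15)), (np.int64(30), np.int64(29), np.int64(25)), (np.int64(31), np.int64(29), np.int64(26)), (np.int64(25), np.int64(26), np.int64(24)), (np.int64(43), np.int64(39), np.int64(30)), (np.int64(69), np.int64(42), np.int64(30)), (np.int64(92), np.int64(34), np.int64(27)), (np.int64(106), np.int64(53), np.int64(45)), (np.int64(107), np.int64(84), np.int64(71)), (np.int64(101), np.int64(89), np.int64(70)), (np.int64(102), np.int64(75), np.int64(53)), (np.int64(109), np.int64(77), np.int64(51)), (np.int64(103), np.int64(75), np.int64(55)), (np.int64(72), np.i
[... 2773 characters left out ...]
64(53), np.int64(84)), (np.int64(26), np.int64(50), np.int64(81)), (np.int64(31), np.int64(54), np.int64(85)), (np.int64(30), np.int64(54), np.int64(87)), (np.int64(32), np.int64(55), np.int64(89)), (np.int64(30), np.int64(56), np.int64(92)), (np.int64(40), np.int64(58), np.int64(88)), (np.int64(83), np.int64(69), np.int64(69)), (np.int64(112), np.int64(78), np.int64(51)), (np.int64(111), np.int64(77), np.int64(48)), (np.int64(118), np.int64(88), np.int64(61)), (np.int64(164), np.int64(137), np.int64(105)), (np.int64(179), np.int64(161), np.int64(131)), (np.int64(157), np.int64(148), np.int64(128)), (np.int64(155), np.int64(146), np.int64(129)), (np.int64(157), np.int64(147), np.int64(127))]
```

Emit:
carry_out --commands '[0,0,0,0,-0.3,0,0,0,0,-0.4,0,0,0.5,0,-0.4,0,0,1,0.5,-0.4,0,0,1,1,-0.4,0,0,0,1,-0.4]'

```text
time_s: 35.95
tcp_pos: [0.4879, 0.079, 0.2144]
eef_rot: [-179.4, -0.1, -54.6]
contact_force: [0.6, -1.0, -0.5]
gripper_width: 0.0613
```

Run:
```python
from h import *
import pickle
s=telemetry.get_state(); print(s['contact_force'],s['moment'],s['eef_rot'][2],s['tcp_pos'])
a=grab('scene');b=grab('top');pickle.dump((a,b),open('k2.pkl','wb'))
p=(.513,.0515,np.radians(-40.2)); t=np.linspace(0,2*np.pi,60)
im=crop(a,248,162,68,66,8.8); im2=im.copy()
for z,col in((.083,(0,255,0)),(.060,(0,255,0)),(.056,(255,255,0)),(.044,(255,255,0))):
    r_=.0225 if z>.057 else .017
    uv=proj(a,N(p,np.c_[r_*np.cos(t),r_*np.sin(t),0*t+z])); cv2.polylines(im2,[((uv-[248,162]+.5)*8.8).astype(np.int32)],True,col,1)
cv2.imwrite('pics/m8.png',im2)
```

```text
[ 0.63505111 -0.95205631 -0.45752469] [ 0.10369    -0.07598585  0.03527735] -54.58401701582267 [0.48794927 0.07900783 0.21436678]
```

View pics/m8.png

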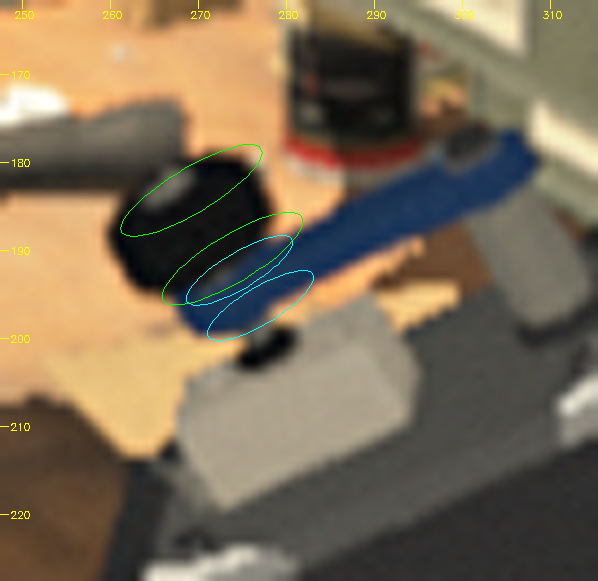

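Emit:
carry_out --commands '[0.05,-0.04,0,1,-0.4,0,0,0,1,-0.4,0,0,0,1,-0.4,0,0,0,1,-0.4,0,0,-0.5,1,-0.4,0,0,-0.7,1,-0.4,0,0,-0.7,1,-0.4,0,0,-0.6,1,-0.4]'

```text
time_s: 36.85
tcp_pos: [0.4854, 0.0755, 0.1061]
eef_rot: [180.0, 0.1, -22.8]
contact_force: [-0.4, 0.2, -1.4]
gripper_width: 0.0612
```

Emit:
carry_out --commands '[0,0,0,1,-0.4,0,0,0,1,1,0,0,0,0,1,0,0,0,0,1,0,0,0,0,1]'

```text
time_s: 37.35
tcp_pos: [0.4852, 0.0745, 0.1073]
eef_rot: [179.9, 0.1, -15.0]
contact_force: [2.0, -6.4, -3.3]
gripper_width: 0.0455
```

```bash
python3 -c "
from h import *
s=telemetry.get_state(); print(s['contact_force'],s['moment'],s['eef_rot'][2],s['tcp_pos'],s['gripper_width'])"
```

```text
[ 2.04296488 -6.37996317 -3.25159712] [-2.10486729 -0.73884064  0.12193596] -15.002770347253934 [0.48524258 0.07445099 0.10731689] 0.045524434709911854
```

Emit:
carry_out --commands '[0,0,0,-1,1,0,0,0,-1,1,0,0,0,-1,1,0,0,0,-1,1,0,0,0,-1,1]'

```text
time_s: 37.85
tcp_pos: [0.4848, 0.0741, 0.1073]
eef_rot: [179.8, 0.0, -35.2]
contact_force: [-0.8, -7.3, -1.9]
gripper_width: 0.044
```

```bash
python3 -c "
from h import *
s=telemetry.get_state(); print(s['contact_force'],s['moment'],s['eef_rot'][2],s['tcp_pos'],s['gripper_width'])"
```

```text
[-0.7674     -7.33699745 -1.91741412] [-2.39026168  0.00443658  0.36080376] -35.16655319926396 [0.48476407 0.07408939 0.10729955] 0.04404455752000295
```

Emit:
carry_out --commands '[0,0,0,-1,1,0,0,0,-1,1,0,0,0,-1,1,0,0,0,-1,1,0,0,0,-1,1,0,0,0,-1,1,0,0,0,-1,1,0,0,0,-1,1]'

```text
time_s: 38.65
tcp_pos: [0.4842, 0.074, 0.1072]
eef_rot: [179.8, -0.1, -67.2]
contact_force: [-3.1, -6.2, -2.0]
gripper_width: 0.0455
```

Run:
```python
from h import *
import pickle
s=telemetry.get_state(); print(s['contact_force'],s['moment'],s['eef_rot'][2],s['tcp_pos'],s['gripper_width'])
```

```text
[-3.06990084 -6.17151027 -1.99146437] [-1.92105789  0.44159243  0.47105152] -67.15882842461073 [0.48419402 0.07397146 0.10715213] 0.04554969368637215
```

Emit:
carry_out --commands '[0,0,0,0,-0.3,0,0,0,0,-0.4,0,0,0.5,0,-0.4,0,0,1,0,-0.4,0,0,1,0,-0.4,0,0,0,0,-0.4]'

```text
time_s: 39.25
tcp_pos: [0.4895, 0.0771, 0.214]
eef_rot: [-179.4, -0.0, -66.8]
contact_force: [0.0, -0.7, -0.0]
gripper_width: 0.0614
```

Run:
```python
from h import *
import pickle
a0,b0=pickle.load(open('k2.pkl','rb')); a=grab('scene'); b=grab('top'); pickle.dump((a,b),open('k3.pkl','wb'))
def reg(f0,f1,x0,y0,w,h):
    g=[cv2.resize(cv2.cvtColor(f,cv2.COLOR_RGB2GRAY)[y0:y0+h,x0:x0+w],None,fx=4,fy=4,interpolation=cv2.INTER_CUBIC).astype(np.float32) for f in(f0,f1)]
    (dx,dy),r_=cv2.phaseCorrelate(g[0],g[1],cv2.createHanningWindow(g[0].shape[::-1],cv2.CV_32F)); return round(dx/4,2),round(dy/4,2),round(r_,2)
print('knob',reg(a0['frame'],a['frame'],254,172,26,26),'arm',reg(a0['frame'],a['frame'],282,172,28,24),'block',reg(a0['frame'],a['frame'],264,198,34,24))
def dark(f): 
    m=(f[172:200,252:282].max(2)<50); y,x=np.nonzero(m); return m.sum(),x.mean()+252,y.mean()+172
print(dark(a0['frame']),dark(a['frame']))
p=(.513,.0515,np.radians(-40.2)); print(proj(a,N(p,[[0,0,.0715],[0,0,.0765]])))
```

```text
knob (0.02, 0.01, 0.48) arm (-0.01, -0.01, 0.54) block (0.01, -0.01, 0.88)
(np.int64(199), np.float64(268.49748743718595), np.float64(186.8643216080402)) (np.int64(194), np.float64(268.7216494845361), np.float64(187.05154639175257))
[[271.58856808 187.00020787]
 [270.57566784 185.31357575]]
```

Run:
```python
from h import *
import pickle
p=(.513,.0515,np.radians(-40.2)); t=np.linspace(0,2*np.pi,48,endpoint=False)
ring=lambda r_,z,x=0,y=0:np.c_[x+r_*np.cos(t),y+r_*np.sin(t),0*t+z]
def silo(c,P,off,S=4):
    m=np.zeros((420*S,560*S),np.uint8); uv=(proj(c,N(p,P))+off+.5)*S
    cv2.fillConvexPoly(m,cv2.convexHull(uv.round().astype(np.int32).reshape(-1,1,2)),255); return cv2.resize(m,(560,420),interpolation=cv2.INTER_AREA)/255.
for fn in('k2','k3'):
    a,b=pickle.load(open(fn+'.pkl','rb')); f=a['frame'].astype(int)
    hsv=cv2.cvtColor(a['frame'],cv2.COLOR_RGB2HSV).astype(int)
    blue=((abs(hsv[...,0]-109)<14)&(hsv[...,1]>110)); sub=np.s_[170:206,252:312]
    dark=(f.max(2)<62)&~blue
    K=lambda z:np.r_[ring(.0225,z+.0115),ring(.0225,z-.0115)]
    A=np.r_[ring(.017,.056),ring(.017,.044),ring(.013,.056,.08),ring(.013,.044,.08)]
    best=[]
    for du in np.arange(-4,1.1,.25):
        for dv in np.arange(-2,2.1,.25):
            sa=silo(a,A,(du,dv))
            # bias from right half of the arm only (free of the knob)
            s2=np.s_[170:206,283:312]; best.append((abs(sa[s2]-blue[s2]).sum(),du,dv))
    best.sort(); e,du,dv=best[0]; print(fn,'arm bias',best[:3])
    for ddu in(0,):
        res=[]
        s3=np.s_[174:200,254:283]
        for z in np.arange(.068,.082,.0005):
            for eu in np.arange(-1,1.1,.25):
                m=silo(a,K(z),(du+eu,dv)); arm=blue[s3]; res.append((abs(np.where(arm,0,m[s3])-dark[s3]).sum(),round(z,4),eu))
        res.sort(); print(res[:5])
    print('dark n',dark[s3].sum())
```

```text
k2 arm bias [(np.float64(87.32549019607842), np.float64(-3.0), np.float64(0.25)), (np.float64(87.33725490196079), np.float64(-2.75), np.float64(0.25)), (np.float64(87.44313725490196), np.float64(-2.75), np.float64(0.0))]
[(np.float64(74.56470588235294), np.float64(0.073), np.float64(0.5)), (np.float64(74.69019607843137), np.float64(0.073), np.float64(0.75)), (np.float64(75.33333333333334), np.float64(0.0735), np.float64(0.75)), (np.float64(75.69411764705882), np.float64(0.073), np.float64(1.0)), (np.float64(75.76470588235293), np.float64(0.073), np.float64(0.25))]
dark n 209
k3 arm bias [(np.float64(90.06274509803922), np.float64(-3.0), np.float64(0.0)), (np.float64(90.078431372549), np.float64(-3.0), np.float64(0.25)), (np.float64(90.19607843137254), np.float64(-2.75), np.float64(0.0))]
[(np.float64(74.01176470588234), np.float64(0.073), np.float64(0.75)), (np.float64(74.45490196078431), np.float64(0.073), np.float64(1.0)), (np.float64(74.69019607843137), np.float64(0.073), np.float64(0.5)), (np.float64(75.32549019607843), np.float64(0.0725), np.float64(0.5)), (np.float64(75.39607843137254), np.float64(0.0725), np.float64(0.75))]
dark n 210
```

Emit:
carry_out --commands '[0,0,0,1,-0.4,0,0,0,1,-0.4,0,0,0,1,-0.4,0,0,0,1,-0.4,0,0,-0.5,1,-0.4,0,0,-0.7,1,-0.4,0,0,-0.7,1,-0.4,0,0,-0.55,1,-0.4]' --grip_force 45

```text
time_s: 40.15
tcp_pos: [0.4848, 0.0751, 0.1075]
eef_rot: [179.9, 0.1, -34.7]
contact_force: [0.5, 0.1, -0.4]
gripper_width: 0.0617
```

Emit:
carry_out --commands '[0,0,0,1,-0.4,0,0,0,1,1,0,0,0,0,1,0,0,0,0,1,0,0,0,0,1]'

```text
time_s: 40.65
tcp_pos: [0.4845, 0.0741, 0.109]
eef_rot: [179.8, 0.1, -27.0]
contact_force: [0.3, -6.3, -3.2]
gripper_width: 0.0437
```

```bash
cat > st.py <<'E'
from h import *
s=telemetry.get_state(); print(s['contact_force'].round(1),s['moment'].round(3),s['eef_rot'][2].round(1),s['tcp_pos'].round(4),s['gripper_width'].round(4))
E
python3 st.py
```

```text
Traceback (most recent call last):
  File "st.py", line 2, in <module>
    s=telemetry.get_state(); print(s['contact_force'].round(1),s['moment'].round(3),s['eef_rot'][2].round(1),s['tcp_pos'].round(4),s['gripper_width'].round(4))
                                                                                                                                   ^^^^^^^^^^^^^^^^^^^^^^^^
AttributeError: 'float' object has no attribute 'round'
```

Emit:
carry_out --commands '[0,0,0,-1,1,0,0,0,-1,1,0,0,0,0,1]'

```text
time_s: 40.95
tcp_pos: [0.4846, 0.0744, 0.1091]
eef_rot: [179.8, 0.1, -35.1]
contact_force: [-1.4, -5.8, -3.3]
gripper_width: 0.0439
```

```bash
python3 st.py
```

```text
Traceback (most recent call last):
  File "st.py", line 2, in <module>
    s=telemetry.get_state(); print(s['contact_force'].round(1),s['moment'].round(3),s['eef_rot'][2].round(1),s['tcp_pos'].round(4),s['gripper_width'].round(4))
                                                                                                                                   ^^^^^^^^^^^^^^^^^^^^^^^^
AttributeError: 'float' object has no attribute 'round'
```

Emit:
carry_out --commands '[0,0,0,-1,1,0,0,0,-1,1,0,0,0,-1,1,0,0,0,0,1]'

```text
time_s: 41.35
tcp_pos: [0.4847, 0.0746, 0.1093]
eef_rot: [179.9, 0.0, -47.1]
contact_force: [-2.9, -5.0, -1.8]
gripper_width: 0.0442
```

```bash
python3 st.py
```

```text
Traceback (most recent call last):
  File "st.py", line 2, in <module>
    s=telemetry.get_state(); print(s['contact_force'].round(1),s['moment'].round(3),s['eef_rot'][2].round(1),s['tcp_pos'].round(4),s['gripper_width'].round(4))
                                                                                                                                   ^^^^^^^^^^^^^^^^^^^^^^^^
AttributeError: 'float' object has no attribute 'round'
```

```bash
sed -i "s/,s\['gripper_width'\].round(4)//" st.py; python3 st.py
```

```text
[-2.9 -5.  -1.8] [-0.841  0.222  0.727] -47.1 [0.4847 0.0746 0.1093]
```

Emit:
carry_out --commands '[0,0,0,-1,1,0,0,0,-1,1,0,0,0,-1,1]'

```text
time_s: 41.65
tcp_pos: [0.4848, 0.0745, 0.1093]
eef_rot: [179.9, -0.0, -59.1]
contact_force: [-2.3, -5.4, -2.4]
gripper_width: 0.0442
```

```bash
python3 st.py
```

```text
[-2.3 -5.4 -2.4] [-1.215 -0.467  0.95 ] -59.1 [0.4848 0.0745 0.1093]
```

Emit:
carry_out --commands '[0,0,0,0,-0.3,0,0,0,0,-0.4,0,0,0.5,0,-0.4,0,0,1,0,-0.4,0,0,1,0,-0.4,0,0,0,0,-0.4]' --grip_force 15

```text
time_s: 42.25
tcp_pos: [0.4894, 0.077, 0.2158]
eef_rot: [-179.4, -0.1, -58.8]
contact_force: [-0.9, -0.3, -0.7]
gripper_width: 0.0617
```

```bash
cat > cmp.py <<'E'
from h import *
import pickle,sys
new=sys.argv[1]; a=grab('scene'); b=grab('top'); pickle.dump((a,b),open(new+'.pkl','wb'))
p=(.513,.0515,np.radians(-40.2))
from scipy.ndimage import map_coordinates
# profiles along the projected knob axis, offset across it; position where grey rises from black at both ends
q=proj(a,N(p,[[0,0,.0715],[0,0,.0915]])); ax=(q[1]-q[0]); px_mm=np.linalg.norm(ax)/20; ax/=np.linalg.norm(ax); nx=np.array([-ax[1],ax[0]]); c0=q[0]+[-2.75,.15]
print('px/mm',px_mm)
for fn in sys.argv[1:][::-1]:
    f=pickle.load(open(fn+'.pkl','rb'))[0]['frame'].max(2).astype(float); out=[]
    t=np.arange(-14,14,.05)
    for o in range(-6,7,2):
        pr=map_coordinates(f,[(c0[1]+nx[1]*o+ax[1]*t),(c0[0]+nx[0]*o+ax[0]*t)],order=1)
        i0=np.abs(t).argmin(); lo=[t[i] for i in range(i0,0,-1) if pr[i]>58][:1]; hi=[t[i] for i in range(i0,len(t)) if pr[i]>95][:1]
        out.append((round(lo[0]/px_mm,1) if lo else None, round(hi[0]/px_mm,1) if hi else None))
    print(fn,[(float(x) if x is not None else None,float(y) if y is not None else None) for x,y in out])
E
python3 cmp.py k4 k3 k2
```

```text
px/mm 0.39500069448381264
k2 [(-13.0, 13.9), (-16.7, 31.0), (-17.5, 28.5), (-16.8, 10.9), (-17.6, 11.6), (-16.8, 17.0), (-15.8, 14.4)]
k3 [(-14.2, 13.0), (-17.2, 30.9), (-18.4, 28.6), (-17.6, 10.4), (-18.0, 11.8), (-18.0, 14.1), (-17.0, 13.0)]
k4 [(-14.3, 12.2), (-18.7, 31.0), (-18.6, 28.5), (-18.7, 9.4), (-18.0, 25.3), (-18.9, 15.6), (-17.6, 12.3)]
```

Emit:
carry_out --commands '[0,0,0,1,-0.4,0,0,0,1,-0.4,0,0,0,1,-0.4,0,0,0,1,-0.4,0,0,-0.5,1,-0.4,0,0,-0.7,1,-0.4,0,0,-0.7,1,-0.4,0,0,-0.6,1,-0.4]'

```text
time_s: 43.15
tcp_pos: [0.4849, 0.0751, 0.1076]
eef_rot: [179.9, 0.1, -26.7]
contact_force: [0.6, 0.2, -0.2]
gripper_width: 0.0614
```

Emit:
carry_out --commands '[0,0,0,1,-0.4,0,0,0,1,-0.3,0,0,0,1,-0.3,0,0,0,1,1,0,0,0,1,1,0,0,0,0,1,0,0,0,0,1]'

```text
time_s: 43.85
tcp_pos: [0.4846, 0.0744, 0.1088]
eef_rot: [179.9, 0.2, -6.9]
contact_force: [-1.0, -5.0, 0.3]
gripper_width: 0.046
```

Emit:
carry_out --commands '[0,0,0,-1,1,0,0,0,-1,1,0,0,0,-1,1,0,0,0,-1,1,0,0,0,-1,1,0,0,0,-1,1,0,0,0,-1,1,0,0,0,-1,1]'

```text
time_s: 44.65
tcp_pos: [0.4843, 0.0742, 0.1086]
eef_rot: [179.8, 0.1, -39.1]
contact_force: [-1.7, -6.3, -3.0]
gripper_width: 0.0444
```

```bash
python3 st.py
```

```text
[-1.7 -6.3 -3. ] [-2.096  0.34   0.291] -39.1 [0.4843 0.0742 0.1086]
```

Emit:
carry_out --commands '[0,0,0,-1,1,0,0,0,-1,1,0,0,0,-1,1,0,0,0,-1,1,0,0,0,-1,1,0,0,0,-1,1,0,0,0,-1,1,0,0,0,-1,1]'

```text
time_s: 45.45
tcp_pos: [0.484, 0.0742, 0.1087]
eef_rot: [179.7, -0.1, -71.1]
contact_force: [-3.3, -5.5, -0.0]
gripper_width: 0.0464
```

```bash
python3 st.py
```

```text
[-3.3 -5.5 -0. ] [-1.842  1.21   0.507] -71.1 [0.484  0.0742 0.1087]
```

Emit:
carry_out --commands '[0,0,0,0,-0.3,0,0,0,0,-0.3,0,0,0,1,-0.3,0,0,0,1,-0.3,0,0,0,1,-0.3,0,0,0,1,-0.3,0,0,0,1,-0.3,0,0,0,1,-0.3]'

```text
time_s: 46.25
tcp_pos: [0.4866, 0.0762, 0.1101]
eef_rot: [-179.9, -0.0, -46.6]
contact_force: [0.5, 0.0, 0.7]
gripper_width: 0.0571
```

Emit:
carry_out --commands '[0,0,0,1,-0.3,0,0,0,1,-0.3,0,0,0,1,-0.3,0,0,0,1,-0.3,0,0,0,1,1,0,0,0,0,1,0,0,0,0,1,0,0,0,0,1]'

```text
time_s: 47.05
tcp_pos: [0.4851, 0.0739, 0.1099]
eef_rot: [179.8, 0.0, -26.9]
contact_force: [-1.7, -8.3, 2.9]
gripper_width: 0.0452
```

Emit:
carry_out --commands '[0,0,0,-1,1,0,0,0,-1,1,0,0,0,-1,1,0,0,0,-1,1]'

```text
time_s: 47.45
tcp_pos: [0.485, 0.0736, 0.1098]
eef_rot: [179.8, -0.0, -43.0]
contact_force: [-0.5, -10.4, 2.7]
gripper_width: 0.0448
```

```bash
python3 st.py
```

```text
[ -0.5 -10.4   2.7] [-3.75   0.431  0.481] -43.0 [0.485  0.0736 0.1098]
```

Emit:
carry_out --commands '[0,0,0,-1,1,0,0,0,-1,1,0,0,0,-1,1,0,0,0,-1,1,0,0,0,-1,1]'

```text
time_s: 47.95
tcp_pos: [0.4844, 0.0738, 0.1095]
eef_rot: [179.7, -0.1, -63.1]
contact_force: [-4.1, -7.3, 2.6]
gripper_width: 0.0454
```

```bash
python3 st.py
```

```text
[-4.1 -7.3  2.6] [-2.635  1.427  0.562] -63.1 [0.4844 0.0738 0.1095]
```

Emit:
carry_out --commands '[0,0,0,0,-0.3,0,0,0,0,-0.4,0,0,0.5,0,-0.4,0,0,1,0,-0.4,0,0,1,0,-0.4,0,0,0,0,-0.4]'

```text
time_s: 48.55
tcp_pos: [0.4897, 0.0773, 0.2159]
eef_rot: [-179.4, -0.0, -62.8]
contact_force: [0.0, 0.7, -0.0]
gripper_width: 0.0615
```

```bash
python3 cmp.py k5 k4 k3 k2; python3 st.py
```

```text
px/mm 0.39500069448381264
k2 [(-13.0, 13.9), (-16.7, 31.0), (-17.5, 28.5), (-16.8, 10.9), (-17.6, 11.6), (-16.8, 17.0), (-15.8, 14.4)]
k3 [(-14.2, 13.0), (-17.2, 30.9), (-18.4, 28.6), (-17.6, 10.4), (-18.0, 11.8), (-18.0, 14.1), (-17.0, 13.0)]
k4 [(-14.3, 12.2), (-18.7, 31.0), (-18.6, 28.5), (-18.7, 9.4), (-18.0, 25.3), (-18.9, 15.6), (-17.6, 12.3)]
k5 [(-15.1, 11.5), (-19.4, 14.1), (-19.2, 28.6), (-18.9, 8.5), (-19.4, 25.2), (-18.6, 13.5), (-18.0, 11.8)]
[-0.2 -0.5 -1.8] [0.07  0.073 0.012] -62.8 [0.4869 0.0764 0.2112]
```

Run:
```python
from h import *
import pickle
F={k:pickle.load(open(k+'.pkl','rb')) for k in('first','placed','k2','k5')}
def reg(k0,k1,i,x0,y0,w,h):
    g=[cv2.Canny(cv2.resize(cv2.cvtColor(F[k][i]['frame'],cv2.COLOR_RGB2GRAY)[y0:y0+h,x0:x0+w],None,fx=4,fy=4,interpolation=cv2.INTER_CUBIC),40,90).astype(np.float32) for k in(k0,k1)]
    (dx,dy),r_=cv2.phaseCorrelate(*g,cv2.createHanningWindow(g[0].shape[::-1],cv2.CV_32F)); return round(dx/4,2),round(dy/4,2),round(r_,2)
print('block placed->k5',reg('placed','k5',0,262,204,38,20),'arm k2->k5',reg('k2','k5',0,284,174,26,22))
for k in('first','k5'):
    f=F[k][1]['frame']; hsv=cv2.cvtColor(f,cv2.COLOR_RGB2HSV).astype(int)
    for n,m,box in(('tin',(hsv[...,0]<8)|(hsv[...,0]>172),(222,236,256,270)),('orange',(hsv[...,0]<14),(300,218,336,262))):
        x0,y0,x1,y1=box; y,x=np.nonzero(((m)&(hsv[...,1]>150)&(hsv[...,2]>90))[y0:y1,x0:x1]); print(k,n,len(x),(x.mean()+x0).round(1),(y.mean()+y0).round(1))
```

```text
block placed->k5 (0.02, -0.05, 0.66) arm k2->k5 (0.53, -0.21, 0.17)
first tin 247 237.1 253.3
first orange 196 321.4 244.2
k5 tin 212 236.6 253.4
k5 orange 196 321.4 244.2
```

```bash
python3 -c "
from h import *
print(r.close_job())"; python3 st.py
```

```text
the job is handed in; nothing more can be done
None
the job is handed in; nothing more can be done
```

I handed the job in at about 48.6 s of the 72 s allowed. The block is on the seat at its pins, the clamp arm is swung in to its stop, and the knob is screwed down. The system reports no verdict, so this rests on my own checks.

**What I did**
- **Block:** I gripped it across its 38 mm width and carried it level to the jig. I let it tilt onto the slope in the grip, then pushed it against the lower pins and the side pin until both pushes stalled.
- **Clamp arm:** I guided the knob round between the open fingers until the arm hit its stop. There the push met about 12 N and the arm no longer moved.
- **Knob:** I turned it clockwise in seven strokes, regripping each time. I had expected about four.

**Last checks**
- **Block:** It did not shift in the scene image between placing and the end (under 0.1 pixel).
- **Knob:** Turning torque for a given grip force rose about 1.7 times during the seventh stroke and was high from the start of an eighth check stroke. The knob also moved down less than the turning would otherwise have given. I read both as the shoulder sitting on the arm.
- **Bystanders:** The grease tin and spring clamp look unmoved. I did not measure the screwdriver or the bottle.

**What failed or disagreed**
- **Missed grasp:** The first attempt closed above the block. Touching the bench showed the fingertips at the reported TCP height, not 22 mm ahead of it, so I corrected for that.
- **Camera offset:** The scene camera disagreed with the top camera by 2 to 3 pixels around the jig.
- **Knob position:** Partway through, the pictures first seemed to show the knob had stopped. A finer comparison showed it still going down, so I kept turning.
- **Arm stop:** The last image check of the arm was too weak to rely on. That it is still at its stop rests on the forces I felt.

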